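# Close the bridge clamp of a bench pressure filter

## Robot

A 6-joint arm with a two-finger parallel gripper is mounted at the origin on the work surface. World frame = base frame: x ahead of the robot, y to its left, z up, the work surface at z = 0. Lengths are in m, angles in degrees, forces in N, time in s.
With the tool pointing down it reaches from about 0.25 to 0.725 m from the base axis. Payload 9.7 kg.
Tool frame: the origin (TCP) lies midway between the tips of the shut fingers; the grasp point (between the pads) lies 19 mm behind it; z points along the fingers, x is the direction in which the jaws open and shut, and the axes are right-handed (so a half turn about z gives the same grasp; the last joint's range is limited). The gripper opens to 85 mm and grips with 20 to 120 N. Pads are 22 mm wide; open, the fingers measure 114 mm over their backs; the gripper's body (76 mm by 85 mm) begins 54 mm behind the grasp point. The pads swing forward as they close: fully open they stand 13 mm farther back than shut.
Start: joints at [64.171, 4.979, 10.078, 95.1, 0, 90], TCP at [0.24, 0.495, 0.231] pointing down, gripper open.
Joint ranges: [-179.16, 179.16], [-48.56, 103.87], [-65.8, 70.77], [-126.05, 130.52], [-82.76, 87.17], [-180, 180]. Speed limits (degrees/s): [127.2, 127.2, 147.25, 180, 180, 180].

## Interface

Orientations are given as [roll, pitch, yaw] about the fixed x, y, z axes, in that order (R = Rz(yaw) Ry(pitch) Rx(roll)).
In Python, from workcell import sensors, camera, get_calibration, bot, recognise, place_of gives the robot as it stands. The module is installed in compiled form; this text tells all that it offers.
- The arm moves only by the tool send_rows, never from a script. Its argument "plan" is a list of rows, each a list of 3 entries, a list of its own where there are three numbers: the shift along the tool's x, y, z normalised to -1 to 1, where 1 is 0.3 m, then the turn, a rotation vector about the tool's x, y, z normalised to -1 to 1, where 1 is pi rad, then the closure, from -1 (fully open) to 1 (shut). In form: [[[x, y, z], [rx, ry, rz], claw], ...]. A call has 1 to 10 rows; each row is the pose to reach, as a shift and turn from the pose commanded when the call began, along the tool's axes at that moment, turning the shorter way round; what a row does not reach only later rows make up. A row lasts 1/10 s, in which the tool goes at most 50 mm and 8.59 degrees, less where a joint would pass 70% of its speed; a pose out of reach is approached as far as the arm can. A call with a number of a shift or a turn outside -1 to 1 is refused whole. A call with a gripper value outside its range is refused whole. The fingers move at their own pace and stop on an object; "force" is the grip in N (left out, the last holds). Time passes only in rows, so rows that repeat a pose let the fingers close. It gives the time, the measured TCP pose, the force and the opening at its end, in the units of the state.
- sensors.get_obs(): the state, without advancing time (a new reading comes with each control period).
- camera(name): name is "side" or "top"; returns the picture (384x512x3 uint8, blue, green, red); there is no depth.
- get_calibration(name): a dict with "fx", "fy", "cx", "cy" (pixels), "R" (3x3) and "t" (3): a world point X has camera coordinates R X + t. Camera axes: x right, y down, z forward; pixel columns grow to the right and rows downward; lengths in m; the calibration is good to about 2 mm. A picture is of the moment at which its call begins. get_calibration takes no time and is no camera call.
- bot.job_done(): hands the job in, once; it reports no verdict.
Trained networks look in the newest picture that a camera, given by its name, has taken for a name from the list of things; names that differ only in an ending like _2 or _b are one class to them, and where a whole thing is asked for, a point or a joint stands for the part that bears it (a point fixed in the world has none). Each returns a list of dicts, best first, with "p" (0 to 1); they miss things now and then, are a little off and sometimes report something else, mostly with a low value. They report only what shows in the picture. A call takes as long as a camera call.
- recognise(label, camera): "point" ([column, row] in pixels, amid what is visible of it).
- place_of(label, camera): "point" ([column, row] in pixels: a listed point, or the origin of a listed thing).
The state is a dict: "time": time; "q": joint angles; "qd": joint speeds; "joint_efforts": joint torques, N m; "ee_pos": TCP position; "tcp_rot": TCP orientation; "wrist_force": force on the tool from outside, world axes, zero at the start; "torque": the same for the moment, N m; "opening": finger opening in m.
Only numpy, scipy, OpenCV 4.12 (cv2) and the standard library are available. Lean on these libraries where they do the work, as an engineer would, in place of code of your own. Each camera call takes 0.05 s, during which the arm holds its last target. There are 200 camera calls.

## Task

Close the bench pressure filter for its next run: swing the grey bridge across the lid until it is fully home on the latch stud, then screw the T-handle down clockwise until its shoe bears firmly on the lid, hand-tight but not forced, because the filter pack under the lid crushes if it is overtightened. Leave the handle tight and the bottle, beaker and membrane box standing where they are.

Things in the scene. Friction and masses are not known exactly. Their poses are not given: they have to be found in the camera images.
- vessel: Bench pressure filter fixed to the bench: round steel pot 134 mm across its flange, 88 mm high, its loose lid (124 mm across) lying on the filter pack. Origin: centre of its underside on the bench; z up. 85 mm from the middle stand a pivot post (-y side) and a latch stud (+y side; head 26 mm across, top 177 mm above the bench). Gauge and outlet valve on the +x side.
- pivot (a point): Point on the vertical pivot axis of the bridge, at the mid height of the bridge (157 mm above the bench). Fixed.
- bridge (a joint): Opening angle of the bridge in rad: 0 is fully home (against its stop, latch stud in its notch, T-handle over the middle of the lid); positive is swung open, counter-clockwise seen from above, at most 1.5. The pivot is stiff, about 0.9 N m, so the bridge stays where it is left; moving it at the red end takes about 4 N.
- bridge_end (a point): Middle of the red grip end of the bridge, 215 mm from the pivot axis, 157 mm above the bench. The red end is a flat bar 26 mm wide, 18 mm thick and 50 mm long, its length along the bridge; free air under it. The rest of the grey bridge is 34 mm wide, its top 166 mm above the bench.
- handle: T-handle: round steel cross bar 12 mm thick, 154 mm long, black caps 17 mm thick on the last 8 mm, on a 30 mm hub. Origin: middle of the bar, on the vertical turning axis 85 mm from the pivot axis; x along the bar, z up; 227 to 232 mm above the bench at the start. Clockwise from above screws it down, 16 mm a turn, bar and all. Free air under the bar's arms, at least 35 mm, down to the bridge.
- spindle: Swivelling steel shoe, 30 mm across, under the handle's screw. Origin: centre of its lower face, 100 mm below the handle's origin, with which it goes down, after about 1 to 2 half turns meeting the round boss (38 mm across) in the middle of the lid. The boss's top lies 114 to 119 mm above the bench, as filter packs differ. The thread holds by itself when the handle is let go.
- solvent_bottle: Amber glass bottle with blue cap, 68 mm across, 160 mm high, upright near the pivot side. Origin: centre of its underside.
- beaker: Clear glass beaker, 68 mm across, 85 mm high. Origin: centre of its underside.
- membrane_box: Round box of filter membranes with blue lid, 62 mm across, 29 mm high. Origin: centre of its underside.
- handle_axis (a point): Same point as the handle's origin; the feel: turning freely takes 0.40 N m (7 N at 55 mm from the axis). Once the shoe bears on the lid the effort rises by about 0.9 N m per rad. Hand-tight is about 0.70 N m (13 N at 55 mm; 0.6 to 0.8 will do); above 0.88 N m the pack crushes. Held still after a step it feels about 0.15 to 0.2 N m less. Every half turn let go and take the other end.

How it is judged:
By the outcome, as a careful person would: the job done as asked, in the order asked, and still so for the second after the job is handed in, with the robot touching nothing.
It also fails if it takes over 72 s, if anything falls off the work surface, if the arm or the gripper's body presses on something with over 40 N, if the wrist force passes 120 N, or if a joint passes its speed limit or range.

## Working session

There is one attempt and no reset: what is moved stays moved. The work goes in short steps, Python scripts to look and compute and a tool call to move; the robot and the scene stay as the last step left them, time stands still between calls to the robot, and variables do not carry over. Pictures are saved under pics/ and viewed, on a budget of 10 in all, crops included, one or two more only if the job needs it, and the job is handed in when it is done.

Besides the shell and the picture viewer there is one more tool, called after "Call:" as a command line: name --argument value ..., lists and objects as JSON in quotes. send_rows: Moves the arm, as the interface text tells. Scaled input: -1 to 1 covers 0.3 m each way for a shift and pi rad each way for a turn. Its arguments: {"type":"object","properties":{"plan":{"type":"array"},"force":{"type":"number"}},"required":["plan"]}

```bash
mkdir -p pics
cat > h.py <<'E'
import numpy as np, cv2
from workcell import sensors, camera, get_calibration, bot, recognise, place_of
from scipy.spatial.transform import Rotation as Ro
def ray(c,px):
    K=get_calibration(c);R=np.array(K['R']);t=np.array(K['t'])
    d=R.T@np.array([(px[0]-K['cx'])/K['fx'],(px[1]-K['cy'])/K['fy'],1]);return -R.T@t,d
def atz(c,px,z):
    o,d=ray(c,px);return o+d*(z-o[2])/d[2]
def tri(ps):
    A=0;b=0
    for c,px in ps:
        o,d=ray(c,px);d=d/np.linalg.norm(d);P=np.eye(3)-np.outer(d,d);A=A+P;b=b+P@o
    return np.linalg.solve(A,b)
def proj(c,X):
    K=get_calibration(c);p=np.array(K['R'])@np.array(X)+np.array(K['t']);return [K['fx']*p[0]/p[2]+K['cx'],K['fy']*p[1]/p[2]+K['cy']]
E
python3 - <<'E'
from h import *
ims=[camera('side'),camera('top')]
for c,i in zip(['side','top'],ims): cv2.imwrite(f'pics/{c}1.png',i); print(c,get_calibration(c)['t'],ray(c,[256,192]))
Z=dict(vessel=0,pivot=.157,bridge_end=.157,handle=.23,spindle=.13,solvent_bottle=0,beaker=0,membrane_box=0)
for n,z in Z.items():
    ps=[]
    for c in ['side','top']:
        r=place_of(n,c)
        if r: print(n,c,np.round(r[0]['point']),round(r[0]['p'],2),atz(c,r[0]['point'],z).round(3)); ps.append((c,r[0]['point']))
    if len(ps)==2: print('   tri',tri(ps).round(3))
print(sensors.get_obs())
E
```

```text
side [0.50211651 0.30671746 0.7004967 ] (array([0.29904257, 0.48363351, 0.71663407]), array([ 0.34576924, -0.58421792, -0.73431817]))
top [0.05354311 0.57960837 1.17699544] (array([0.45101755, 0.02238385, 1.23296923]), array([ 0.10726272,  0.04320886, -0.99333361]))
vessel side [234. 230.] 0.64 [0.616 0.053 0.   ]
pivot side [247. 161.] 0.93 [ 0.632 -0.033  0.157]
pivot top [298. 166.] 0.73 [ 0.627 -0.023  0.157]
   tri [ 0.625 -0.022  0.169]
bridge_end side [294. 234.] 0.63 [0.442 0.093 0.157]
bridge_end top [247. 247.] 0.85 [0.445 0.086 0.157]
   tri [0.445 0.086 0.148]
handle side [266. 166.] 0.73 [0.55  0.025 0.23 ]
handle top [282. 192.] 0.64 [0.559 0.013 0.23 ]
   tri [0.559 0.012 0.215]
solvent_bottle side [264. 173.] 0.94 [ 0.658 -0.163  0.   ]
solvent_bottle top [351. 161.] 0.86 [ 0.668 -0.165  0.   ]
   tri [ 0.665 -0.168 -0.006]
beaker side [162. 304.] 0.59 [0.634 0.294 0.   ]
beaker top [169. 170.] 0.93 [0.638 0.301 0.   ]
   tri [0.634 0.298 0.006]
membrane_box side [319. 221.] 0.96 [ 0.448 -0.087  0.   ]
membrane_box top [316. 244.] 0.81 [ 0.456 -0.078  0.   ]
   tri [ 0.451 -0.079  0.009]
{'time': 0.9, 'q': array([6.41715996e+01, 4.97810557e+00, 1.00784119e+01, 9.50987854e+01,
       3.36750109e-05, 9.00015056e+01]), 'qd': array([-0.01261908, -0.05373813, -0.05905858,  0.08154253, -0.03614934,
        0.00321805]), 'joint_efforts': array([ 1.48801035e-03, -5.20094132e+01,  4.64858007e+01,  1.29941905e-03,
       -8.21188792e-05,  7.09983965e-06]), 'ee_pos': array([0.23962332, 0.49505864, 0.23129354]), 'tcp_rot': array([-1.79999966e+02, -1.52084501e-03,  6.41700940e+01]), 'wrist_force': array([ 0.54745197, -0.10327391,  0.01613702]), 'torque': array([-0.05121607, -0.04380121, -0.00480798]), 'opening': 0.08537025914150684}
```

```bash
python3 -c "
import cv2,numpy as np
a=cv2.imread('pics/side1.png')[100:360,100:420];b=cv2.imread('pics/top1.png')[90:310,120:420]
cv2.imwrite('pics/a1.png',cv2.resize(a,None,fx=2.4,fy=2.28));cv2.imwrite('pics/b1.png',cv2.resize(b,None,fx=2.6,fy=2.6))"
```

```text
(no output)
```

View pics/a1.png

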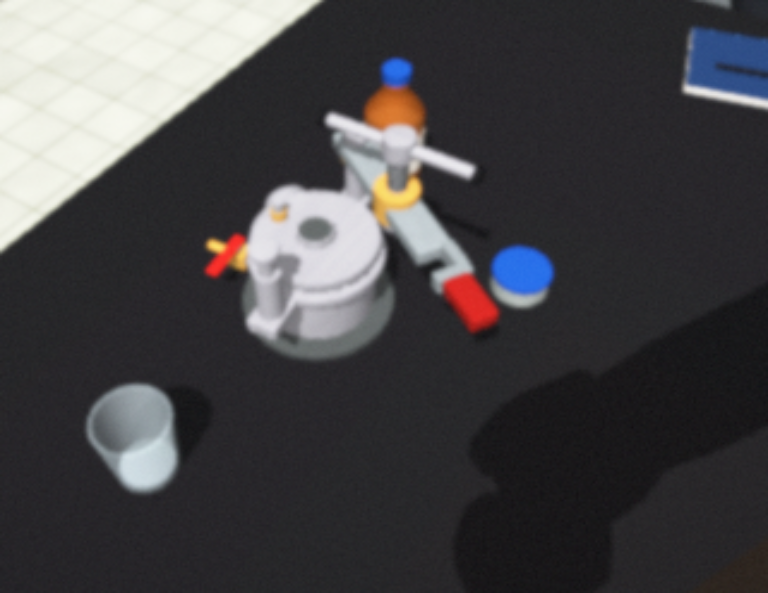

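View pics/b1.png

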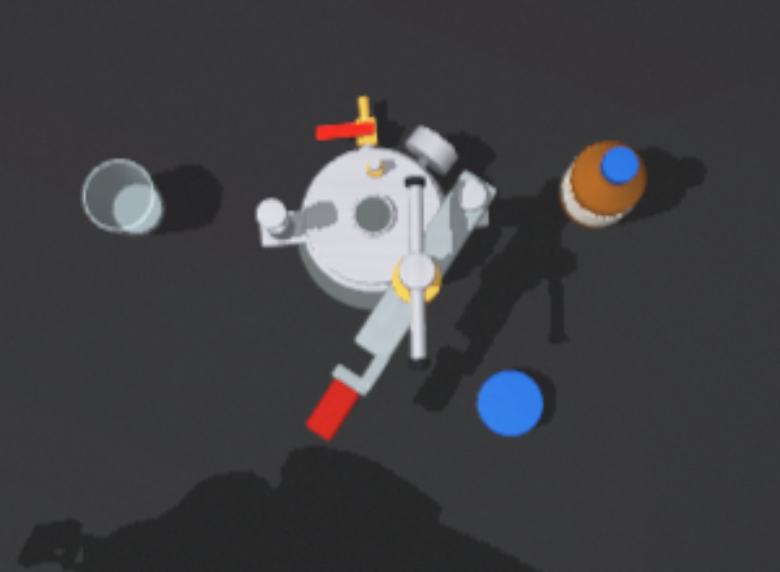

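Run:
```python
from h import *
f=lambda u,v,z:atz('top',[120+u/2.6,90+v/2.6],z).round(4)
L=f(375,215,.117);S=f(271,214,.177);P=f(474,194,.18);E=f(332,408,.166);H=f(417,270,.24)
c1=f(415,181,.23);c2=f(419,362,.23)
print(dict(lid=L,stud=S,piv=P,end=E,hub=H,c1=c1,c2=c2))
print('c dist',np.linalg.norm(S-L),np.linalg.norm(P[:2]-S[:2]),np.linalg.norm((E-P)[:2]),np.linalg.norm((H-P)[:2]),np.linalg.norm(c1-c2))
an=lambda a,b:np.degrees(np.arctan2(b[1]-a[1],b[0]-a[0]))
print(an(P,S),an(P,E),an(P,H),an(P,L),an(L,S),an(c1,c2))
s=lambda u,v,z:atz('side',[100+u/2.4,100+v/2.28],z).round(4)
print('side lid',s(316,230,.117),'end',s(470,299,.166),'hub',s(399,135,.24),'caps',s(330,119,.23),s(474,171,.23))
```

```text
{'lid': array([0.617 , 0.0527, 0.117 ]), 'stud': array([0.6076, 0.1393, 0.177 ]), 'piv': array([ 0.6267, -0.0321,  0.18  ]), 'end': array([0.445 , 0.0845, 0.166 ]), 'hub': array([0.5552, 0.0153, 0.24  ]), 'c1': array([0.6283, 0.0179, 0.23  ]), 'c2': array([0.483 , 0.0126, 0.23  ])}
c dist 0.10577296440962596 0.1724609231101353 0.21589453443753506 0.08578467229056716 0.14539662994718963
96.35853578687662 147.3110159978776 146.4581268529294 96.52551837191672 96.19491878258947 -177.91099063667303
side lid [0.6129 0.0589 0.117 ] end [0.4409 0.0909 0.166 ] hub [0.553  0.0181 0.24  ] caps [0.6192 0.022  0.23  ] [0.484  0.0146 0.23  ]
```

```bash
cat > p.py <<'E'
"""usage: p.py "x y z yaw claw n" ... : rows from tracked commanded pose to waypoints, n linear rows each; 'a r pivx pivy' arcs done by caller"""
import sys,json,numpy as np
def rows(wps,save=True):
    C=json.load(open('cmd.json'));y0=np.radians(C[3]);p0=np.array(C[:3]);cur=np.array(C);out=[]
    R=np.array([[np.cos(y0),np.sin(y0),0],[np.sin(y0),-np.cos(y0),0],[0,0,-1]])
    for w in wps:
        n=int(w[5])
        for k in range(1,n+1):
            q=cur+(np.array(w[:4])-cur)*k/n
            s=np.round(R.T@(q[:3]-p0)/.3,3);t=round(-(q[3]-C[3])/180,3)
            out.append([s.tolist(),[0,0,t],w[4]])
        cur=np.array(w[:4])
    assert len(out)<=10 and max(abs(np.array(out[-1][0])))<=1,(len(out),out[-1])
    if save: json.dump([*(p0+R@(s*.3)),C[3]-t*180],open('cmd.json','w'))
    print(json.dumps(out))
if __name__=='__main__': rows([list(map(float,a.split())) for a in sys.argv[1:]])
E
echo '[0.24,0.495,0.2313,64.17]'>cmd.json
python3 p.py ".36 .25 .231 60 -1 7"; python3 p.py ".444 .087 .231 57.3 -1 5" ".444 .087 .138 57.3 -1 3" ".444 .087 .138 57.3 -1 2"
```

```text
[[[-0.08, 0.102, 0.0], [0, 0, 0.003], -1.0], [[-0.16, 0.205, 0.0], [0, 0, 0.007], -1.0], [[-0.24, 0.307, 0.0], [0, 0, 0.01], -1.0], [[-0.32, 0.409, 0.001], [0, 0, 0.013], -1.0], [[-0.401, 0.511, 0.001], [0, 0, 0.017], -1.0], [[-0.481, 0.614, 0.001], [0, 0, 0.02], -1.0], [[-0.561, 0.716, 0.001], [0, 0, 0.023], -1.0]]
[[[-0.066, 0.103, 0.0], [0, 0, 0.003], -1.0], [[-0.132, 0.206, 0.0], [0, 0, 0.006], -1.0], [[-0.198, 0.308, 0.0], [0, 0, 0.009], -1.0], [[-0.264, 0.411, 0.0], [0, 0, 0.012], -1.0], [[-0.331, 0.514, 0.0], [0, 0, 0.015], -1.0], [[-0.331, 0.514, 0.103], [0, 0, 0.015], -1.0], [[-0.331, 0.514, 0.207], [0, 0, 0.015], -1.0], [[-0.331, 0.514, 0.31], [0, 0, 0.015], -1.0], [[-0.331, 0.514, 0.31], [0, 0, 0.015], -1.0], [[-0.331, 0.514, 0.31], [0, 0, 0.015], -1.0]]
```

Call:
send_rows --plan '[[[-0.08, 0.102, 0], [0, 0, 0.003], -1], [[-0.16, 0.205, 0], [0, 0, 0.007], -1], [[-0.24, 0.307, 0], [0, 0, 0.01], -1], [[-0.32, 0.409, 0.001], [0, 0, 0.013], -1], [[-0.401, 0.511, 0.001], [0, 0, 0.017], -1], [[-0.481, 0.614, 0.001], [0, 0, 0.02], -1], [[-0.561, 0.716, 0.001], [0, 0, 0.023], -1]]' --force 20

```text
time: 1.6
ee_pos: [0.36, 0.2485, 0.2312]
tcp_rot: [180.0, -0.0, 60.0]
wrist_force: [0.5, 0.9, 0.2]
opening: 0.0856
```

Call:
send_rows --plan '[[[-0.066, 0.103, 0], [0, 0, 0.003], -1], [[-0.132, 0.206, 0], [0, 0, 0.006], -1], [[-0.198, 0.308, 0], [0, 0, 0.009], -1], [[-0.264, 0.411, 0], [0, 0, 0.012], -1], [[-0.331, 0.514, 0], [0, 0, 0.015], -1], [[-0.331, 0.514, 0], [0, 0, 0.015], -1], [[-0.331, 0.514, 0.103], [0, 0, 0.015], -1], [[-0.331, 0.514, 0.207], [0, 0, 0.015], -1], [[-0.331, 0.514, 0.31], [0, 0, 0.015], -1], [[-0.331, 0.514, 0.31], [0, 0, 0.015], -1]]'

```text
time: 2.6
ee_pos: [0.4415, 0.087, 0.1344]
tcp_rot: [-179.7, 0.2, 57.4]
wrist_force: [-1.3, 0.1, 0.1]
opening: 0.0857
```

```bash
cat cmd.json
python3 - <<'E'
from h import *
im=camera('top');cv2.imwrite('pics/t2.png',cv2.resize(im[120:310,170:400],None,fx=3,fy=3))
s=camera('side')
print(place_of('bridge_end','top')[:1])
E
cat > arc.py <<'E'
# arc.py cx cy r z a0 a1 n yawoff claw : arc about (cx,cy) from a0 to a1 deg, yaw = a + yawoff
import sys,numpy as np
from p import rows
cx,cy,r,z,a0,a1,n,yo,cl=map(float,sys.argv[1:10]); dz=float(sys.argv[10]) if len(sys.argv)>10 else 0
ho=int(sys.argv[11]) if len(sys.argv)>11 else 0
A=np.linspace(a0,a1,int(n)+1)[1:]
W=[[cx+r*np.cos(np.radians(a)),cy+r*np.sin(np.radians(a)),z+dz*(a-a0)/360,a+yo,cl,1] for a in A]
rows(W+[W[-1]]*ho)
E
```

```text
[0.44398727679402383, 0.0868734645875179, 0.138, 57.33][]
```

View pics/t2.png

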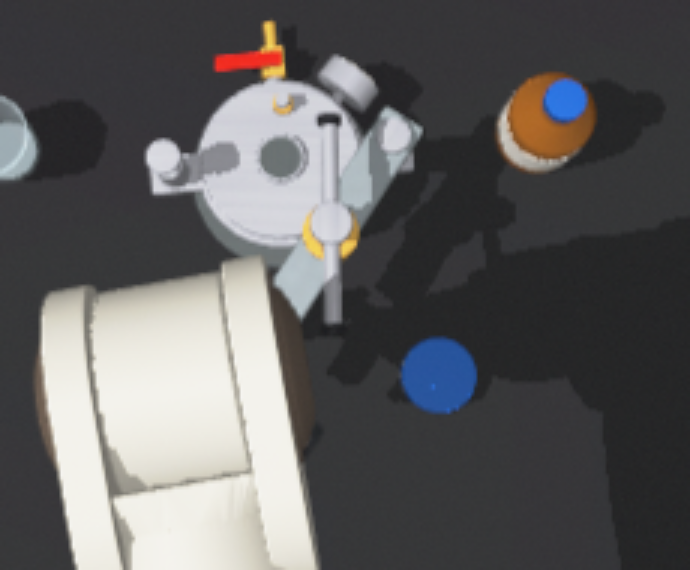

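```bash
python3 p.py ".444 .087 .138 57.3 0.1 4"; python3 arc.py .626 -.031 .216 .138 147 125 10 -90 .1; python3 arc.py .626 -.031 .216 .138 125 103 10 -90 .1
```

```text
[[[0.0, -0.0, 0.0], [0, 0, 0.0], 0.1], [[0.0, -0.0, 0.0], [0, 0, 0.0], 0.1], [[0.0, -0.0, 0.0], [0, 0, 0.0], 0.1], [[0.0, -0.0, 0.0], [0, 0, 0.0], 0.1]]
[[[0.029, 0.004, 0.0], [0, 0, 0.014], 0.1], [[0.056, 0.005, 0.0], [0, 0, 0.026], 0.1], [[0.084, 0.008, 0.0], [0, 0, 0.038], 0.1], [[0.111, 0.012, 0.0], [0, 0, 0.051], 0.1], [[0.138, 0.017, 0.0], [0, 0, 0.063], 0.1], [[0.165, 0.023, 0.0], [0, 0, 0.075], 0.1], [[0.192, 0.03, 0.0], [0, 0, 0.087], 0.1], [[0.218, 0.038, 0.0], [0, 0, 0.1], 0.1], [[0.245, 0.047, 0.0], [0, 0, 0.112], 0.1], [[0.27, 0.057, 0.0], [0, 0, 0.124], 0.1]]
[[[0.028, 0.0, 0.0], [0, 0, 0.012], 0.1], [[0.055, 0.002, 0.0], [0, 0, 0.025], 0.1], [[0.083, 0.004, 0.0], [0, 0, 0.037], 0.1], [[0.11, 0.008, 0.0], [0, 0, 0.049], 0.1], [[0.138, 0.013, 0.0], [0, 0, 0.061], 0.1], [[0.165, 0.019, 0.0], [0, 0, 0.073], 0.1], [[0.191, 0.026, 0.0], [0, 0, 0.086], 0.1], [[0.218, 0.033, 0.0], [0, 0, 0.098], 0.1], [[0.244, 0.042, 0.0], [0, 0, 0.11], 0.1], [[0.27, 0.052, 0.0], [0, 0, 0.122], 0.1]]
```

Call:
send_rows --plan '[[[0, 0, 0], [0, 0, 0], 0.1], [[0, 0, 0], [0, 0, 0], 0.1], [[0, 0, 0], [0, 0, 0], 0.1], [[0, 0, 0], [0, 0, 0], 0.1]]'

```text
time: 3.15
ee_pos: [0.4438, 0.087, 0.1384]
tcp_rot: [180.0, -0.0, 57.3]
wrist_force: [-1.4, -0.3, -0.2]
opening: 0.0385
```

Call:
send_rows --plan '[[[0.029, 0.004, 0], [0, 0, 0.014], 0.1], [[0.056, 0.005, 0], [0, 0, 0.026], 0.1], [[0.084, 0.008, 0], [0, 0, 0.038], 0.1], [[0.111, 0.012, 0], [0, 0, 0.051], 0.1], [[0.138, 0.017, 0], [0, 0, 0.063], 0.1], [[0.165, 0.023, 0], [0, 0, 0.075], 0.1], [[0.192, 0.03, 0], [0, 0, 0.087], 0.1], [[0.218, 0.038, 0], [0, 0, 0.1], 0.1], [[0.245, 0.047, 0], [0, 0, 0.112], 0.1], [[0.27, 0.057, 0], [0, 0, 0.124], 0.1]]'

```text
time: 4.15
ee_pos: [0.5011, 0.146, 0.1379]
tcp_rot: [-179.9, 0.1, 34.9]
wrist_force: [-5.4, -0.2, 2.1]
opening: 0.0387
```

Call:
send_rows --plan '[[[0.028, 0, 0], [0, 0, 0.012], 0.1], [[0.055, 0.002, 0], [0, 0, 0.025], 0.1], [[0.083, 0.004, 0], [0, 0, 0.037], 0.1], [[0.11, 0.008, 0], [0, 0, 0.049], 0.1], [[0.138, 0.013, 0], [0, 0, 0.061], 0.1], [[0.165, 0.019, 0], [0, 0, 0.073], 0.1], [[0.191, 0.026, 0], [0, 0, 0.086], 0.1], [[0.218, 0.033, 0], [0, 0, 0.098], 0.1], [[0.244, 0.042, 0], [0, 0, 0.11], 0.1], [[0.27, 0.052, 0], [0, 0, 0.122], 0.1]]'

```text
time: 5.15
ee_pos: [0.5764, 0.18, 0.1378]
tcp_rot: [-179.9, 0.1, 13.0]
wrist_force: [-4.4, 2.5, 1.1]
opening: 0.0381
```

```bash
python3 arc.py .626 -.031 .216 .138 103 95.5 5 -90 .1 0 2
```

```text
[[[0.019, 0.0, 0.0], [0, 0, 0.009], 0.1], [[0.038, 0.001, 0.0], [0, 0, 0.017], 0.1], [[0.056, 0.002, 0.0], [0, 0, 0.025], 0.1], [[0.075, 0.004, 0.0], [0, 0, 0.034], 0.1], [[0.094, 0.006, 0.0], [0, 0, 0.042], 0.1], [[0.094, 0.006, 0.0], [0, 0, 0.042], 0.1], [[0.094, 0.006, 0.0], [0, 0, 0.042], 0.1]]
```

Call:
send_rows --plan '[[[0.019, 0, 0], [0, 0, 0.009], 0.1], [[0.038, 0.001, 0], [0, 0, 0.017], 0.1], [[0.056, 0.002, 0], [0, 0, 0.025], 0.1], [[0.075, 0.004, 0], [0, 0, 0.034], 0.1], [[0.094, 0.006, 0], [0, 0, 0.042], 0.1], [[0.094, 0.006, 0], [0, 0, 0.042], 0.1], [[0.094, 0.006, 0], [0, 0, 0.042], 0.1]]'

```text
time: 5.85
ee_pos: [0.6051, 0.184, 0.1379]
tcp_rot: [180.0, -0.0, 5.5]
wrist_force: [0.3, -0.4, 0.8]
opening: 0.0385
```

```bash
cat cmd.json;python3 arc.py .626 -.031 .216 .138 95.5 92.5 4 -90 .1 0 2
```

```text
[0.6052770766931613, 0.18413631201198885, 0.138, 5.489999999999997][[[0.009, 0.001, 0.0], [0, 0, 0.004], 0.1], [[0.019, 0.001, 0.0], [0, 0, 0.008], 0.1], [[0.028, 0.001, 0.0], [0, 0, 0.012], 0.1], [[0.038, 0.001, 0.0], [0, 0, 0.017], 0.1], [[0.038, 0.001, 0.0], [0, 0, 0.017], 0.1], [[0.038, 0.001, 0.0], [0, 0, 0.017], 0.1]]
```

Call:
send_rows --plan '[[[0.009, 0.001, 0], [0, 0, 0.004], 0.1], [[0.019, 0.001, 0], [0, 0, 0.008], 0.1], [[0.028, 0.001, 0], [0, 0, 0.012], 0.1], [[0.038, 0.001, 0], [0, 0, 0.017], 0.1]]'

```text
time: 6.25
ee_pos: [0.6098, 0.1838, 0.1376]
tcp_rot: [179.9, 0.8, 2.4]
wrist_force: [-49.4, -8.7, 16.4]
opening: 0.0388
```

```bash
python3 arc.py .626 -.031 .216 .138 92.5 91 3 -90 .1 0 1
python3 - <<'E'
from h import *
im=camera('top');cv2.imwrite('pics/t3.png',cv2.resize(im[110:260,180:350],None,fx=4,fy=4,interpolation=cv2.INTER_CUBIC))
E
```

```text
[[[0.006, 0.0, 0.0], [0, 0, 0.002], 0.1], [[0.012, 0.001, 0.0], [0, 0, 0.005], 0.1], [[0.019, 0.001, 0.0], [0, 0, 0.008], 0.1], [[0.019, 0.001, 0.0], [0, 0, 0.008], 0.1]]
```

View pics/t3.png

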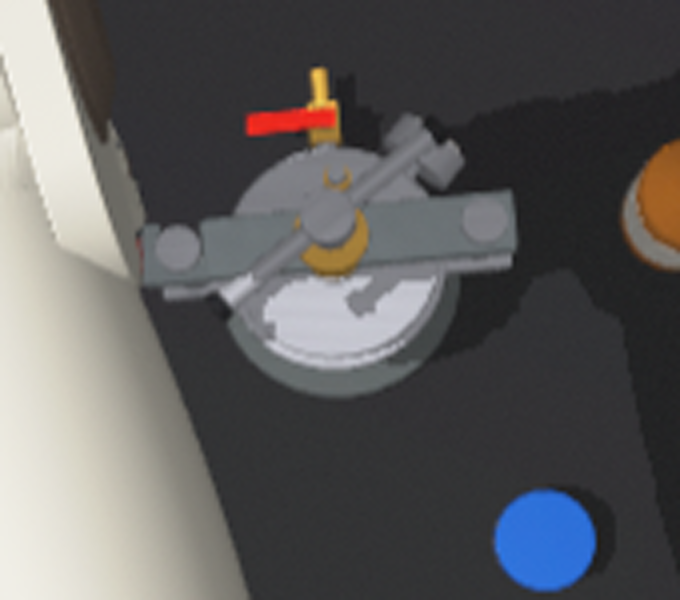

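```bash
echo "[0.6097,0.1846,0.138,2.43]">/dev/null; cat > cmdnote.txt <<'E'
E
python3 - <<'E'
import json
from h import *
# recompute commanded after the 4-row move (last arc.py call advanced file without a move)
y=np.radians(5.49);R=np.array([[np.cos(y),np.sin(y),0],[np.sin(y),-np.cos(y),0],[0,0,-1]])
p=np.array([0.60528,0.18414,0.138])+R@(np.array([.038,.001,0])*.3)
json.dump([*p,5.49-.017*180],open('cmd.json','w'));print(p)
f=lambda u,v,z:atz('top',[180+u/4,110+v/4],z).round(4)
H=f(329,218,.24);a=f(418,138,.23);b=f(230,300,.23);S=f(179,246,.177);P=f(486,221,.172)
print(H,a,b,S,P,np.degrees(np.arctan2(*(a-b)[1::-1])),np.degrees(np.arctan2(*(S-P)[1::-1])),(a+b)/2,np.linalg.norm((a-b)))
E
python3 p.py ".602 .184 .138 5.5 .1 2" ".602 .184 .138 5.5 -1 3" ".602 .184 .30 5.5 -1 5"
```

```text
[0.61665641 0.18493204 0.138     ]
[0.6158 0.0538 0.24  ] [0.6606 0.0082 0.23  ] [0.5734 0.105  0.23  ] [0.6094 0.1382 0.177 ] [ 0.6266 -0.0308  0.172 ] -47.98663699047518 95.81127680760957 [0.617  0.0566 0.23  ] 0.13028461152415502
[[[-0.024, 0.001, 0.0], [0, 0, -0.009], 0.1], [[-0.049, 0.001, 0.0], [0, 0, -0.017], 0.1], [[-0.049, 0.001, 0.0], [0, 0, -0.017], -1.0], [[-0.049, 0.001, 0.0], [0, 0, -0.017], -1.0], [[-0.049, 0.001, 0.0], [0, 0, -0.017], -1.0], [[-0.049, 0.001, -0.108], [0, 0, -0.017], -1.0], [[-0.049, 0.001, -0.216], [0, 0, -0.017], -1.0], [[-0.049, 0.001, -0.324], [0, 0, -0.017], -1.0], [[-0.049, 0.001, -0.432], [0, 0, -0.017], -1.0], [[-0.049, 0.001, -0.54], [0, 0, -0.017], -1.0]]
```

Call:
send_rows --plan '[[[-0.024, 0.001, 0], [0, 0, -0.009], 0.1], [[-0.049, 0.001, 0], [0, 0, -0.017], 0.1], [[-0.049, 0.001, 0], [0, 0, -0.017], -1], [[-0.049, 0.001, 0], [0, 0, -0.017], -1], [[-0.049, 0.001, -0.108], [0, 0, -0.017], -1], [[-0.049, 0.001, -0.216], [0, 0, -0.017], -1], [[-0.049, 0.001, -0.324], [0, 0, -0.017], -1], [[-0.049, 0.001, -0.432], [0, 0, -0.017], -1], [[-0.049, 0.001, -0.54], [0, 0, -0.017], -1]]'

```text
time: 7.2
ee_pos: [0.6019, 0.184, 0.3014]
tcp_rot: [-180.0, -0.1, 5.4]
wrist_force: [1.9, 0.0, 0.8]
opening: 0.0851
```

```bash
python3 - <<'E'
from h import *
o=sensors.get_obs();print(o['q'].round(1),o['tcp_rot'].round(1),o['time'],o['ee_pos'],o['wrist_force'],o['torque'])
im=camera('top');cv2.imwrite('pics/t4.png',cv2.resize(im[110:260,180:350],None,fx=4,fy=4,interpolation=cv2.INTER_CUBIC))
s=camera('side')
for c in ['top','side']: print(c,[ (r['point'],r['p'],atz(c,r['point'],.229)) for r in place_of('handle',c)[:1]],[(r['point'],r['p'],atz(c,r['point'],.157)) for r in place_of('bridge_end',c)[:1]])
E
cat cmd.json; python3 p.py ".58 .0953 .29 90 -1 10"
```

```text
[ 17.   19.3  34.9 105.5  -0.  101.6] [-1.8e+02 -1.0e-01  5.4e+00] 7.2 [0.60193032 0.18395034 0.30140181] [1.90956191 0.04871147 0.75722739] [ 0.02350835 -0.0292467   0.05130177]
top [([261.9, 165.2], 0.9, array([0.61608953, 0.05483292, 0.229     ]))] []
side [([227.6, 163.4], 0.84, array([0.61758384, 0.06015348, 0.229     ]))] [([199.7, 230.2], 0.75, array([0.60120974, 0.18297593, 0.157     ]))]
[0.601982347156827, 0.18400904476766083, 0.30000000000000004, 5.49][[[-0.01, 0.029, 0.003], [0, 0, -0.047], -1.0], [[-0.02, 0.057, 0.007], [0, 0, -0.094], -1.0], [[-0.03, 0.086, 0.01], [0, 0, -0.141], -1.0], [[-0.04, 0.115, 0.013], [0, 0, -0.188], -1.0], [[-0.051, 0.144, 0.017], [0, 0, -0.235], -1.0], [[-0.061, 0.172, 0.02], [0, 0, -0.282], -1.0], [[-0.071, 0.201, 0.023], [0, 0, -0.329], -1.0], [[-0.081, 0.23, 0.027], [0, 0, -0.376], -1.0], [[-0.091, 0.259, 0.03], [0, 0, -0.423], -1.0], [[-0.101, 0.287, 0.033], [0, 0, -0.47], -1.0]]
```

Call:
send_rows --plan '[[[-0.01, 0.029, 0.003], [0, 0, -0.047], -1], [[-0.02, 0.057, 0.007], [0, 0, -0.094], -1], [[-0.03, 0.086, 0.01], [0, 0, -0.141], -1], [[-0.04, 0.115, 0.013], [0, 0, -0.188], -1], [[-0.051, 0.144, 0.017], [0, 0, -0.235], -1], [[-0.061, 0.172, 0.02], [0, 0, -0.282], -1], [[-0.071, 0.201, 0.023], [0, 0, -0.329], -1], [[-0.081, 0.23, 0.027], [0, 0, -0.376], -1], [[-0.091, 0.259, 0.03], [0, 0, -0.423], -1], [[-0.101, 0.287, 0.033], [0, 0, -0.47], -1]]'

```text
time: 8.5
ee_pos: [0.5792, 0.095, 0.2885]
tcp_rot: [-179.9, 0.0, 90.4]
wrist_force: [0.1, 0.5, -0.4]
opening: 0.0854
```

```bash
python3 p.py ".58 .0953 .29 173 -1 10";python3 p.py ".58 .0953 .29 222 -1 6" ".58 .0953 .21 222 -1 4"; python3 p.py ".58 .0953 .21 222 .45 5"
```

```text
[[[-0.0, -0.0, 0.0], [0, 0, -0.046], -1.0], [[-0.0, -0.0, 0.0], [0, 0, -0.092], -1.0], [[-0.0, -0.0, 0.0], [0, 0, -0.138], -1.0], [[-0.0, -0.0, 0.0], [0, 0, -0.184], -1.0], [[-0.0, -0.0, 0.0], [0, 0, -0.23], -1.0], [[-0.0, -0.0, 0.0], [0, 0, -0.276], -1.0], [[-0.0, -0.0, 0.0], [0, 0, -0.322], -1.0], [[-0.0, -0.0, 0.0], [0, 0, -0.368], -1.0], [[-0.0, -0.0, 0.0], [0, 0, -0.415], -1.0], [[-0.0, -0.0, 0.0], [0, 0, -0.461], -1.0]]
[[[0.0, -0.0, 0.0], [0, 0, -0.045], -1.0], [[0.0, -0.0, 0.0], [0, 0, -0.091], -1.0], [[0.0, -0.0, 0.0], [0, 0, -0.136], -1.0], [[0.0, -0.0, 0.0], [0, 0, -0.181], -1.0], [[0.0, -0.0, 0.0], [0, 0, -0.227], -1.0], [[0.0, -0.0, 0.0], [0, 0, -0.272], -1.0], [[0.0, -0.0, 0.067], [0, 0, -0.272], -1.0], [[0.0, -0.0, 0.134], [0, 0, -0.272], -1.0], [[0.0, -0.0, 0.2], [0, 0, -0.272], -1.0], [[0.0, -0.0, 0.267], [0, 0, -0.272], -1.0]]
[[[0.0, -0.0, 0.0], [0, 0, 0.0], 0.45], [[0.0, -0.0, 0.0], [0, 0, 0.0], 0.45], [[0.0, -0.0, 0.0], [0, 0, 0.0], 0.45], [[0.0, -0.0, 0.0], [0, 0, 0.0], 0.45], [[0.0, -0.0, 0.0], [0, 0, 0.0], 0.45]]
```

View pics/t4.png

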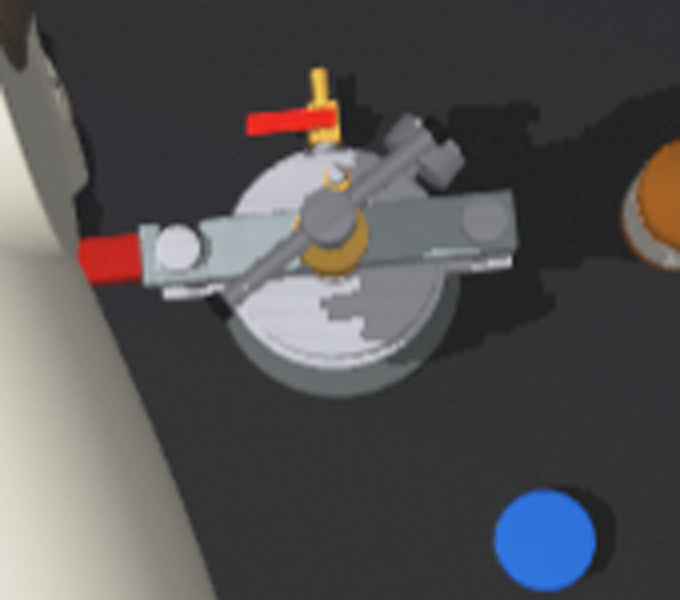

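Call:
send_rows --plan '[[[0, 0, 0], [0, 0, -0.046], -1], [[0, 0, 0], [0, 0, -0.092], -1], [[0, 0, 0], [0, 0, -0.138], -1], [[0, 0, 0], [0, 0, -0.184], -1], [[0, 0, 0], [0, 0, -0.23], -1], [[0, 0, 0], [0, 0, -0.276], -1], [[0, 0, 0], [0, 0, -0.322], -1], [[0, 0, 0], [0, 0, -0.368], -1], [[0, 0, 0], [0, 0, -0.415], -1], [[0, 0, 0], [0, 0, -0.461], -1]]'

```text
time: 9.5
ee_pos: [0.5794, 0.0954, 0.2885]
tcp_rot: [-180.0, -0.1, 173.4]
wrist_force: [-0.3, -0.4, -0.2]
opening: 0.0854
```

Call:
send_rows --plan '[[[0, 0, 0], [0, 0, -0.045], -1], [[0, 0, 0], [0, 0, -0.091], -1], [[0, 0, 0], [0, 0, -0.136], -1], [[0, 0, 0], [0, 0, -0.181], -1], [[0, 0, 0], [0, 0, -0.227], -1], [[0, 0, 0], [0, 0, -0.272], -1], [[0, 0, 0.067], [0, 0, -0.272], -1], [[0, 0, 0.134], [0, 0, -0.272], -1], [[0, 0, 0.2], [0, 0, -0.272], -1], [[0, 0, 0.267], [0, 0, -0.272], -1]]'

```text
time: 10.5
ee_pos: [0.5791, 0.0953, 0.2077]
tcp_rot: [179.9, -0.1, -138.0]
wrist_force: [0.1, 0.1, -0.0]
opening: 0.0854
```

Call:
send_rows --plan '[[[0, 0, 0], [0, 0, 0], 0.45], [[0, 0, 0], [0, 0, 0], 0.45], [[0, 0, 0], [0, 0, 0], 0.45], [[0, 0, 0], [0, 0, 0], 0.45], [[0, 0, 0], [0, 0, 0], 0.45]]'

```text
time: 11.0
ee_pos: [0.58, 0.0955, 0.2107]
tcp_rot: [-180.0, 0.1, -138.0]
wrist_force: [-0.4, 0.3, 0.6]
opening: 0.0238
```

```bash
cat cmd.json
python3 - <<'E'
from h import *
s=camera('side');cv2.imwrite('pics/s5.png',cv2.resize(s[110:270,140:340],None,fx=4,fy=3.7,interpolation=cv2.INTER_CUBIC))
o=sensors.get_obs();print(o['ee_pos'],o['wrist_force'],o['opening'])
E
python3 arc.py .617 .0545 .055 .21 132 102 6 90 .45 16 2
```

```text
[0.5800586970041723, 0.09540513083614194, 0.21000000000000002, 222.03][0.57993165 0.09548946 0.21057767] [-0.21181218 -0.0439937   0.67453667] 0.023519215696335787Traceback (most recent call last):
  File "arc.py", line 8, in <module>
    rows(W+[W[-1]]*ho)
    ~~~~^^^^^^^^^^^^^^
  File "p.py", line 13, in rows
    assert len(out)<=10 and max(abs(np.array(out[-1][0])))<=1,(len(out),out[-1])
           ^^^^^^^^^^^^^^^^^^^^^^^^^^^^^^^^^^^^^^^^^^^^^^^^^^
AssertionError: (8, [[-0.092, -0.025, 4.444], [0, 0, np.float64(0.167)], 0.45])
```

View pics/s5.png

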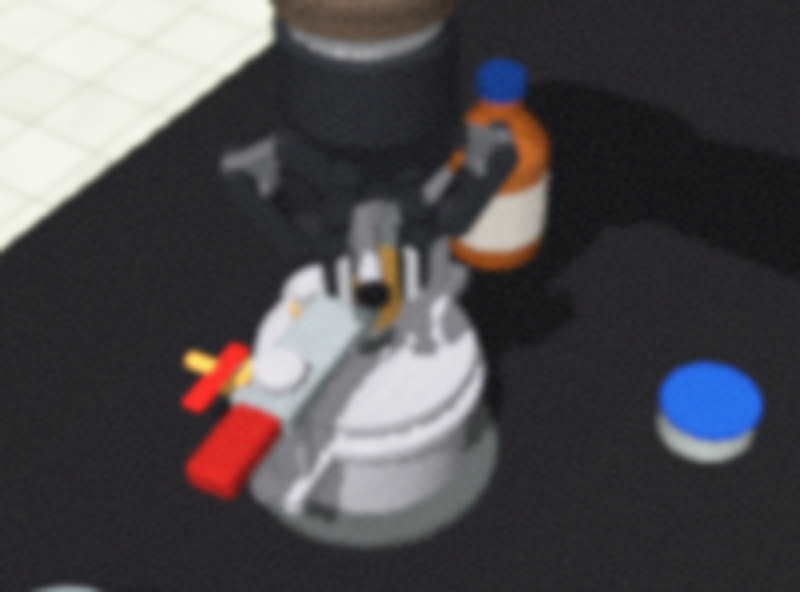

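```bash
A="python3 arc.py .617 .0545 .055"; $A .21 132 82 10 90 .45 .016; $A .2078 82 32 10 90 .45 .016
```

```text
[[[-0.016, -0.001, 0.001], [0, 0, 0.028], 0.45], [[-0.032, -0.003, 0.001], [0, 0, 0.056], 0.45], [[-0.048, -0.007, 0.002], [0, 0, 0.084], 0.45], [[-0.063, -0.011, 0.003], [0, 0, 0.111], 0.45], [[-0.078, -0.018, 0.004], [0, 0, 0.139], 0.45], [[-0.092, -0.025, 0.004], [0, 0, 0.167], 0.45], [[-0.105, -0.034, 0.005], [0, 0, 0.195], 0.45], [[-0.118, -0.043, 0.006], [0, 0, 0.222], 0.45], [[-0.13, -0.054, 0.007], [0, 0, 0.25], 0.45], [[-0.141, -0.066, 0.007], [0, 0, 0.278], 0.45]]
[[[-0.016, -0.001, 0.001], [0, 0, 0.028], 0.45], [[-0.032, -0.003, 0.002], [0, 0, 0.056], 0.45], [[-0.047, -0.006, 0.003], [0, 0, 0.083], 0.45], [[-0.062, -0.011, 0.003], [0, 0, 0.111], 0.45], [[-0.077, -0.017, 0.004], [0, 0, 0.139], 0.45], [[-0.091, -0.025, 0.005], [0, 0, 0.167], 0.45], [[-0.105, -0.033, 0.006], [0, 0, 0.194], 0.45], [[-0.118, -0.043, 0.006], [0, 0, 0.222], 0.45], [[-0.129, -0.054, 0.007], [0, 0, 0.25], 0.45], [[-0.14, -0.066, 0.008], [0, 0, 0.278], 0.45]]
```

Call:
send_rows --plan '[[[-0.016, -0.001, 0.001], [0, 0, 0.028], 0.45], [[-0.032, -0.003, 0.001], [0, 0, 0.056], 0.45], [[-0.048, -0.007, 0.002], [0, 0, 0.084], 0.45], [[-0.063, -0.011, 0.003], [0, 0, 0.111], 0.45], [[-0.078, -0.018, 0.004], [0, 0, 0.139], 0.45], [[-0.092, -0.025, 0.004], [0, 0, 0.167], 0.45], [[-0.105, -0.034, 0.005], [0, 0, 0.195], 0.45], [[-0.118, -0.043, 0.006], [0, 0, 0.222], 0.45], [[-0.13, -0.054, 0.007], [0, 0, 0.25], 0.45], [[-0.141, -0.066, 0.007], [0, 0, 0.278], 0.45]]'

```text
time: 12.05
ee_pos: [0.6236, 0.1095, 0.2083]
tcp_rot: [180.0, -0.1, 171.8]
wrist_force: [-6.6, 1.0, 1.4]
opening: 0.0237
```

```bash
cat > f.py <<'E'
from h import *
o=sensors.get_obs();C=np.array([.617,.0545]);d=o['ee_pos'][:2]-C;F=o['wrist_force']
r=np.linalg.norm(d);T=-(d[0]*F[1]-d[1]*F[0])
print('t',round(o['time'],2),'phi',np.degrees(np.arctan2(d[1],d[0])).round(1),'r',r.round(4),'F',F.round(1),'reaction-torque cw-opposing',-round(T,3),'Tz',o['torque'].round(2),'yaw',o['tcp_rot'][2].round(1),'z',o['ee_pos'][2].round(4),'op',o['opening'].round(4))
E
python3 f.py
```

```text
Traceback (most recent call last):
  File "f.py", line 4, in <module>
    print('t',round(o['time'],2),'phi',np.degrees(np.arctan2(d[1],d[0])).round(1),'r',r.round(4),'F',F.round(1),'reaction-torque cw-opposing',-round(T,3),'Tz',o['torque'].round(2),'yaw',o['tcp_rot'][2].round(1),'z',o['ee_pos'][2].round(4),'op',o['opening'].round(4))
                                                                                                                                                                                                                                                    ^^^^^^^^^^^^^^^^^^
AttributeError: 'float' object has no attribute 'round'
```

Call:
send_rows --plan '[[[-0.016, -0.001, 0.001], [0, 0, 0.028], 0.45], [[-0.032, -0.003, 0.002], [0, 0, 0.056], 0.45], [[-0.047, -0.006, 0.003], [0, 0, 0.083], 0.45], [[-0.062, -0.011, 0.003], [0, 0, 0.111], 0.45], [[-0.077, -0.017, 0.004], [0, 0, 0.139], 0.45], [[-0.091, -0.025, 0.005], [0, 0, 0.167], 0.45], [[-0.105, -0.033, 0.006], [0, 0, 0.194], 0.45], [[-0.118, -0.043, 0.006], [0, 0, 0.222], 0.45], [[-0.129, -0.054, 0.007], [0, 0, 0.25], 0.45], [[-0.14, -0.066, 0.008], [0, 0, 0.278], 0.45]]'

```text
time: 13.05
ee_pos: [0.6632, 0.085, 0.2061]
tcp_rot: [179.9, -0.1, 121.8]
wrist_force: [-0.6, 7.0, 2.8]
opening: 0.0234
```

```bash
sed -i "s/o\['opening'\].round(4)/round(o['opening'],4)/" f.py; python3 f.py;  A="python3 arc.py .617 .0545 .055"; $A .2056 32 -8 8 90 .45 .016; $A .2038 -8 -38 7 90 .45 .016
```

```text
t 13.05 phi 33.4 r 0.0553 F [-0.6  7.   2.8] reaction-torque cw-opposing 0.342 Tz [1.29 0.32 0.04] yaw 121.8 z 0.2061 op 0.0234
[[[-0.016, -0.0, 0.0], [0, 0, 0.028], 0.45], [[-0.032, -0.002, 0.001], [0, 0, 0.055], 0.45], [[-0.047, -0.006, 0.002], [0, 0, 0.083], 0.45], [[-0.063, -0.011, 0.003], [0, 0, 0.111], 0.45], [[-0.077, -0.017, 0.003], [0, 0, 0.139], 0.45], [[-0.092, -0.024, 0.004], [0, 0, 0.166], 0.45], [[-0.105, -0.033, 0.005], [0, 0, 0.194], 0.45], [[-0.118, -0.042, 0.006], [0, 0, 0.222], 0.45]]
[[[-0.014, -0.001, 0.0], [0, 0, 0.024], 0.45], [[-0.027, -0.003, 0.001], [0, 0, 0.048], 0.45], [[-0.041, -0.005, 0.002], [0, 0, 0.071], 0.45], [[-0.054, -0.009, 0.002], [0, 0, 0.095], 0.45], [[-0.067, -0.013, 0.003], [0, 0, 0.119], 0.45], [[-0.08, -0.019, 0.003], [0, 0, 0.143], 0.45], [[-0.092, -0.025, 0.004], [0, 0, 0.167], 0.45]]
```

Call:
send_rows --plan '[[[-0.016, 0, 0], [0, 0, 0.028], 0.45], [[-0.032, -0.002, 0.001], [0, 0, 0.055], 0.45], [[-0.047, -0.006, 0.002], [0, 0, 0.083], 0.45], [[-0.063, -0.011, 0.003], [0, 0, 0.111], 0.45], [[-0.077, -0.017, 0.003], [0, 0, 0.139], 0.45], [[-0.092, -0.024, 0.004], [0, 0, 0.166], 0.45], [[-0.105, -0.033, 0.005], [0, 0, 0.194], 0.45], [[-0.118, -0.042, 0.006], [0, 0, 0.222], 0.45]]'

```text
time: 13.85
ee_pos: [0.6719, 0.0481, 0.2044]
tcp_rot: [179.9, -0.1, 81.9]
wrist_force: [2.6, 6.1, 1.3]
opening: 0.0235
```

```bash
python3 f.py
```

```text
t 13.85 phi -6.6 r 0.0552 F [2.6 6.1 1.3] reaction-torque cw-opposing 0.354 Tz [ 1.18 -0.4   0.06] yaw 81.9 z 0.2044 op 0.0235
```

Call:
send_rows --plan '[[[-0.014, -0.001, 0], [0, 0, 0.024], 0.45], [[-0.027, -0.003, 0.001], [0, 0, 0.048], 0.45], [[-0.041, -0.005, 0.002], [0, 0, 0.071], 0.45], [[-0.054, -0.009, 0.002], [0, 0, 0.095], 0.45], [[-0.067, -0.013, 0.003], [0, 0, 0.119], 0.45], [[-0.08, -0.019, 0.003], [0, 0, 0.143], 0.45], [[-0.092, -0.025, 0.004], [0, 0, 0.167], 0.45]]'

```text
time: 14.55
ee_pos: [0.6608, 0.0215, 0.203]
tcp_rot: [180.0, -0.2, 51.8]
wrist_force: [3.4, 5.0, 1.1]
opening: 0.0237
```

```bash
python3 f.py; cat cmd.json
```

```text
t 14.55 phi -37.0 r 0.0549 F [3.4 5.  1.1] reaction-torque cw-opposing 0.331 Tz [ 0.9  -0.79  0.06] yaw 51.8 z 0.203 op 0.0237
[0.6603355078453085, 0.020568576363480515, 0.2025, 51.93000000000001]
```

```bash
python3 p.py ".6603 .0206 .2025 52 -1 3" ".6603 .0206 .27 54 -1 3" ".647 .037 .275 86 -1 4";python3 p.py ".60 .07 .275 168 -1 10";python3 p.py ".5709 .0845 .275 237 -1 8"; python3 p.py ".5709 .0845 .203 237 -1 3" ".5709 .0845 .203 237 .45 4"
```

```text
[[[0.0, -0.0, 0.0], [0, 0, -0.0], -1.0], [[0.0, -0.0, 0.0], [0, 0, -0.0], -1.0], [[0.0, -0.0, 0.0], [0, 0, -0.0], -1.0], [[0.0, -0.0, -0.075], [0, 0, -0.004], -1.0], [[0.0, -0.0, -0.15], [0, 0, -0.008], -1.0], [[0.0, -0.0, -0.225], [0, 0, -0.011], -1.0], [[0.004, -0.017, -0.229], [0, 0, -0.056], -1.0], [[0.008, -0.034, -0.233], [0, 0, -0.1], -1.0], [[0.012, -0.052, -0.238], [0, 0, -0.145], -1.0], [[0.016, -0.069, -0.242], [0, 0, -0.189], -1.0]]
[[[0.01, -0.016, 0.0], [0, 0, -0.046], -1.0], [[0.02, -0.033, 0.0], [0, 0, -0.091], -1.0], [[0.029, -0.049, 0.0], [0, 0, -0.137], -1.0], [[0.039, -0.066, 0.0], [0, 0, -0.182], -1.0], [[0.049, -0.082, 0.0], [0, 0, -0.228], -1.0], [[0.059, -0.098, 0.0], [0, 0, -0.273], -1.0], [[0.069, -0.115, 0.0], [0, 0, -0.319], -1.0], [[0.079, -0.131, 0.0], [0, 0, -0.365], -1.0], [[0.088, -0.148, 0.0], [0, 0, -0.41], -1.0], [[0.098, -0.164, 0.0], [0, 0, -0.456], -1.0]]
[[[0.013, 0.003, 0.0], [0, 0, -0.048], -1.0], [[0.026, 0.007, 0.0], [0, 0, -0.096], -1.0], [[0.039, 0.01, 0.0], [0, 0, -0.144], -1.0], [[0.052, 0.014, 0.0], [0, 0, -0.192], -1.0], [[0.066, 0.017, 0.0], [0, 0, -0.239], -1.0], [[0.079, 0.021, 0.0], [0, 0, -0.287], -1.0], [[0.092, 0.024, 0.0], [0, 0, -0.335], -1.0], [[0.105, 0.027, 0.0], [0, 0, -0.383], -1.0]]
[[[-0.0, 0.0, 0.08], [0, 0, -0.0], -1.0], [[-0.0, 0.0, 0.16], [0, 0, -0.0], -1.0], [[-0.0, 0.0, 0.24], [0, 0, -0.0], -1.0], [[-0.0, 0.0, 0.24], [0, 0, -0.0], 0.45], [[-0.0, 0.0, 0.24], [0, 0, -0.0], 0.45], [[-0.0, 0.0, 0.24], [0, 0, -0.0], 0.45], [[-0.0, 0.0, 0.24], [0, 0, -0.0], 0.45]]
```

Call:
send_rows --plan '[[[0, 0, 0], [0, 0, 0], -1], [[0, 0, 0], [0, 0, 0], -1], [[0, 0, 0], [0, 0, 0], -1], [[0, 0, -0.075], [0, 0, -0.004], -1], [[0, 0, -0.15], [0, 0, -0.008], -1], [[0, 0, -0.225], [0, 0, -0.011], -1], [[0.004, -0.017, -0.229], [0, 0, -0.056], -1], [[0.008, -0.034, -0.233], [0, 0, -0.1], -1], [[0.012, -0.052, -0.238], [0, 0, -0.145], -1], [[0.016, -0.069, -0.242], [0, 0, -0.189], -1]]'

```text
time: 15.55
ee_pos: [0.6465, 0.0373, 0.2751]
tcp_rot: [-180.0, 0.0, 86.3]
wrist_force: [0.5, 0.2, -0.3]
opening: 0.0855
```

Call:
send_rows --plan '[[[0.01, -0.016, 0], [0, 0, -0.046], -1], [[0.02, -0.033, 0], [0, 0, -0.091], -1], [[0.029, -0.049, 0], [0, 0, -0.137], -1], [[0.039, -0.066, 0], [0, 0, -0.182], -1], [[0.049, -0.082, 0], [0, 0, -0.228], -1], [[0.059, -0.098, 0], [0, 0, -0.273], -1], [[0.069, -0.115, 0], [0, 0, -0.319], -1], [[0.079, -0.131, 0], [0, 0, -0.365], -1], [[0.088, -0.148, 0], [0, 0, -0.41], -1], [[0.098, -0.164, 0], [0, 0, -0.456], -1]]'

```text
time: 16.55
ee_pos: [0.5994, 0.0701, 0.2751]
tcp_rot: [-180.0, -0.0, 168.4]
wrist_force: [-0.1, 0.1, -0.2]
opening: 0.0851
```

Call:
send_rows --plan '[[[0.013, 0.003, 0], [0, 0, -0.048], -1], [[0.026, 0.007, 0], [0, 0, -0.096], -1], [[0.039, 0.01, 0], [0, 0, -0.144], -1], [[0.052, 0.014, 0], [0, 0, -0.192], -1], [[0.066, 0.017, 0], [0, 0, -0.239], -1], [[0.079, 0.021, 0], [0, 0, -0.287], -1], [[0.092, 0.024, 0], [0, 0, -0.335], -1], [[0.105, 0.027, 0], [0, 0, -0.383], -1], [[0.105, 0.027, 0], [0, 0, -0.383], -1]]'

```text
time: 17.45
ee_pos: [0.5702, 0.0846, 0.2753]
tcp_rot: [-180.0, -0.0, -122.8]
wrist_force: [0.0, 0.4, 0.2]
opening: 0.0855
```

Run:
```python
from h import *
s=camera('side');cv2.imwrite('pics/s6.png',cv2.resize(s[110:270,140:340],None,fx=4,fy=3.7,interpolation=cv2.INTER_CUBIC))
o=sensors.get_obs();print(o['ee_pos'],o['tcp_rot'],o['wrist_force'],o['q'].round(0))
```

```text
[0.57047183 0.08445961 0.27524132] [-1.79987897e+02  2.38106682e-03 -1.23136117e+02] [-0.54267432 -0.28660402  0.65290594] [   8.   10.   21.  101.   -0. -138.]
```

View pics/s6.png

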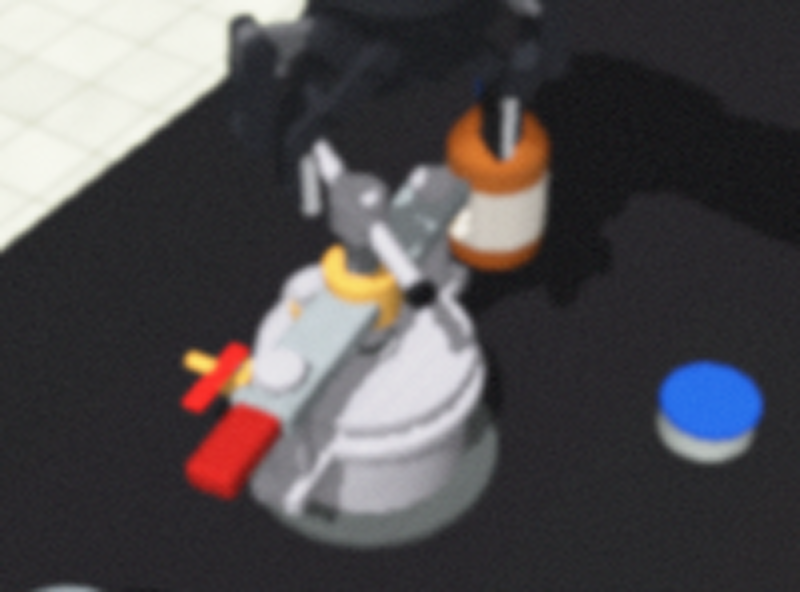

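Run:
```python
from h import *
X=atz('side',[140+420/4,110+292/3.7],.222);d=X[:2]-[.617,.0545];print(X,np.linalg.norm(d),np.degrees(np.arctan2(d[1],d[0])))
```

```text
[0.55371021 0.09463906 0.222     ] 0.07494492886980726 147.61669387898976
```

Call:
send_rows --plan '[[[0, 0, 0.08], [0, 0, 0], -1], [[0, 0, 0.16], [0, 0, 0], -1], [[0, 0, 0.24], [0, 0, 0], -1], [[0, 0, 0.24], [0, 0, 0], 0.45], [[0, 0, 0.24], [0, 0, 0], 0.45], [[0, 0, 0.24], [0, 0, 0], 0.45], [[0, 0, 0.24], [0, 0, 0], 0.45]]'

```text
time: 18.2
ee_pos: [0.5711, 0.0845, 0.2045]
tcp_rot: [-179.9, 0.1, -123.1]
wrist_force: [0.1, -0.6, -0.1]
opening: 0.0274
```

```bash
python3 f.py; A="python3 arc.py .617 .0545 .055"; $A .203 147 125 7 90 .45 .016; $A .202 125 110 5 90 .45 .016
```

```text
t 18.2 phi 146.9 r 0.0549 F [ 0.1 -0.6 -0.1] reaction-torque cw-opposing 0.026 Tz [ 0.02 -0.01 -0.01] yaw -123.1 z 0.2045 op 0.0274
[[[-0.01, -0.0, 0.001], [0, 0, 0.017], 0.45], [[-0.02, -0.001, 0.001], [0, 0, 0.035], 0.45], [[-0.03, -0.002, 0.002], [0, 0, 0.052], 0.45], [[-0.04, -0.004, 0.002], [0, 0, 0.07], 0.45], [[-0.05, -0.007, 0.003], [0, 0, 0.087], 0.45], [[-0.06, -0.01, 0.003], [0, 0, 0.105], 0.45], [[-0.069, -0.013, 0.004], [0, 0, 0.122], 0.45]]
[[[-0.01, -0.0, 0.0], [0, 0, 0.017], 0.45], [[-0.019, -0.001, 0.001], [0, 0, 0.033], 0.45], [[-0.029, -0.002, 0.001], [0, 0, 0.05], 0.45], [[-0.038, -0.004, 0.001], [0, 0, 0.067], 0.45], [[-0.047, -0.006, 0.002], [0, 0, 0.083], 0.45]]
```

Call:
send_rows --plan '[[[-0.01, 0, 0.001], [0, 0, 0.017], 0.45], [[-0.02, -0.001, 0.001], [0, 0, 0.035], 0.45], [[-0.03, -0.002, 0.002], [0, 0, 0.052], 0.45], [[-0.04, -0.004, 0.002], [0, 0, 0.07], 0.45], [[-0.05, -0.007, 0.003], [0, 0, 0.087], 0.45], [[-0.06, -0.01, 0.003], [0, 0, 0.105], 0.45], [[-0.069, -0.013, 0.004], [0, 0, 0.122], 0.45]]'

```text
time: 18.9
ee_pos: [0.5847, 0.0992, 0.2029]
tcp_rot: [-180.0, -0.0, -145.2]
wrist_force: [-4.5, -2.7, 2.6]
opening: 0.0235
```

```bash
python3 f.py
```

```text
t 18.9 phi 125.9 r 0.0551 F [-4.5 -2.7  2.6] reaction-torque cw-opposing 0.287 Tz [-0.64  0.94  0.03] yaw -145.2 z 0.2029 op 0.0235
```

Call:
send_rows --plan '[[[-0.01, 0, 0], [0, 0, 0.017], 0.45], [[-0.019, -0.001, 0.001], [0, 0, 0.033], 0.45], [[-0.029, -0.002, 0.001], [0, 0, 0.05], 0.45], [[-0.038, -0.004, 0.001], [0, 0, 0.067], 0.45], [[-0.047, -0.006, 0.002], [0, 0, 0.083], 0.45]]'

```text
time: 19.4
ee_pos: [0.5971, 0.106, 0.2023]
tcp_rot: [-180.0, -0.0, -160.1]
wrist_force: [-5.7, -1.6, 3.3]
opening: 0.0232
```

```bash
python3 f.py;  A="python3 arc.py .617 .0545 .055"; $A .2013 110 95 5 90 .45 .016; $A .2006 95 80 5 90 .45 .016
```

```text
t 19.4 phi 111.1 r 0.0553 F [-5.7 -1.6  3.3] reaction-torque cw-opposing 0.324 Tz [-0.25  1.2   0.08] yaw -160.1 z 0.2023 op 0.0232
[[[-0.01, -0.001, 0.0], [0, 0, 0.017], 0.45], [[-0.02, -0.001, 0.001], [0, 0, 0.034], 0.45], [[-0.029, -0.003, 0.001], [0, 0, 0.05], 0.45], [[-0.039, -0.004, 0.002], [0, 0, 0.067], 0.45], [[-0.048, -0.007, 0.002], [0, 0, 0.084], 0.45]]
[[[-0.01, 0.0, 0.001], [0, 0, 0.016], 0.45], [[-0.019, -0.001, 0.001], [0, 0, 0.033], 0.45], [[-0.029, -0.002, 0.002], [0, 0, 0.05], 0.45], [[-0.038, -0.004, 0.002], [0, 0, 0.066], 0.45], [[-0.047, -0.006, 0.003], [0, 0, 0.083], 0.45]]
```

Call:
send_rows --plan '[[[-0.01, -0.001, 0], [0, 0, 0.017], 0.45], [[-0.02, -0.001, 0.001], [0, 0, 0.034], 0.45], [[-0.029, -0.003, 0.001], [0, 0, 0.05], 0.45], [[-0.039, -0.004, 0.002], [0, 0, 0.067], 0.45], [[-0.048, -0.007, 0.002], [0, 0, 0.084], 0.45]]'

```text
time: 19.9
ee_pos: [0.6113, 0.1095, 0.2018]
tcp_rot: [180.0, -0.0, -175.2]
wrist_force: [-5.3, 0.6, 2.5]
opening: 0.0236
```

```bash
python3 f.py
```

```text
t 19.9 phi 95.9 r 0.0553 F [-5.3  0.6  2.5] reaction-torque cw-opposing 0.288 Tz [0.16 1.25 0.03] yaw -175.2 z 0.2018 op 0.0236
```

Call:
send_rows --plan '[[[-0.01, 0, 0.001], [0, 0, 0.016], 0.45], [[-0.019, -0.001, 0.001], [0, 0, 0.033], 0.45], [[-0.029, -0.002, 0.002], [0, 0, 0.05], 0.45], [[-0.038, -0.004, 0.002], [0, 0, 0.066], 0.45], [[-0.047, -0.006, 0.003], [0, 0, 0.083], 0.45]]'

```text
time: 20.4
ee_pos: [0.6255, 0.1093, 0.2011]
tcp_rot: [179.9, -0.0, 169.9]
wrist_force: [-5.3, 2.6, 3.1]
opening: 0.0233
```

```bash
python3 f.py;  A="python3 arc.py .617 .0545 .055"; $A .1999 80 65 5 90 .45 .016; $A .1992 65 50 5 90 .45 .016
```

```text
t 20.4 phi 81.1 r 0.0555 F [-5.3  2.6  3.1] reaction-torque cw-opposing 0.314 Tz [0.6  1.22 0.03] yaw 169.9 z 0.2011 op 0.0233
[[[-0.01, -0.0, 0.0], [0, 0, 0.017], 0.45], [[-0.019, -0.001, 0.001], [0, 0, 0.033], 0.45], [[-0.029, -0.002, 0.001], [0, 0, 0.05], 0.45], [[-0.038, -0.004, 0.001], [0, 0, 0.067], 0.45], [[-0.048, -0.006, 0.002], [0, 0, 0.083], 0.45]]
[[[-0.009, -0.0, 0.0], [0, 0, 0.017], 0.45], [[-0.019, -0.001, 0.001], [0, 0, 0.034], 0.45], [[-0.028, -0.002, 0.001], [0, 0, 0.05], 0.45], [[-0.038, -0.004, 0.002], [0, 0, 0.067], 0.45], [[-0.047, -0.006, 0.002], [0, 0, 0.084], 0.45]]
```

Call:
send_rows --plan '[[[-0.01, 0, 0], [0, 0, 0.017], 0.45], [[-0.019, -0.001, 0.001], [0, 0, 0.033], 0.45], [[-0.029, -0.002, 0.001], [0, 0, 0.05], 0.45], [[-0.038, -0.004, 0.001], [0, 0, 0.067], 0.45], [[-0.048, -0.006, 0.002], [0, 0, 0.083], 0.45]]'

```text
time: 20.9
ee_pos: [0.6396, 0.1054, 0.2005]
tcp_rot: [179.9, -0.0, 155.0]
wrist_force: [-5.8, 3.7, 3.2]
opening: 0.0232
```

```bash
python3 f.py
```

```text
t 20.9 phi 66.1 r 0.0556 F [-5.8  3.7  3.2] reaction-torque cw-opposing 0.375 Tz [ 0.9   1.01 -0.  ] yaw 155.0 z 0.2005 op 0.0232
```

Call:
send_rows --plan '[[[-0.009, 0, 0], [0, 0, 0.017], 0.45], [[-0.019, -0.001, 0.001], [0, 0, 0.034], 0.45], [[-0.028, -0.002, 0.001], [0, 0, 0.05], 0.45], [[-0.038, -0.004, 0.002], [0, 0, 0.067], 0.45], [[-0.047, -0.006, 0.002], [0, 0, 0.084], 0.45]]'

```text
time: 21.4
ee_pos: [0.6518, 0.098, 0.1998]
tcp_rot: [179.9, -0.1, 139.9]
wrist_force: [-3.8, 5.8, 2.6]
opening: 0.0236
```

```bash
python3 f.py;  A="python3 arc.py .617 .0545 .055"; $A .1986 50 40 4 90 .45 .016;  $A .1981 40 30 4 90 .45 .016
```

```text
t 21.4 phi 51.3 r 0.0557 F [-3.8  5.8  2.6] reaction-torque cw-opposing 0.366 Tz [0.98 0.73 0.07] yaw 139.9 z 0.1998 op 0.0236
[[[-0.008, -0.0, 0.0], [0, 0, 0.014], 0.45], [[-0.016, -0.001, 0.001], [0, 0, 0.028], 0.45], [[-0.024, -0.002, 0.001], [0, 0, 0.041], 0.45], [[-0.032, -0.003, 0.001], [0, 0, 0.055], 0.45]]
[[[-0.008, -0.0, 0.001], [0, 0, 0.014], 0.45], [[-0.016, -0.001, 0.001], [0, 0, 0.028], 0.45], [[-0.024, -0.002, 0.002], [0, 0, 0.042], 0.45], [[-0.032, -0.003, 0.002], [0, 0, 0.056], 0.45]]
```

Call:
send_rows --plan '[[[-0.008, 0, 0], [0, 0, 0.014], 0.45], [[-0.016, -0.001, 0.001], [0, 0, 0.028], 0.45], [[-0.024, -0.002, 0.001], [0, 0, 0.041], 0.45], [[-0.032, -0.003, 0.001], [0, 0, 0.055], 0.45]]'

```text
time: 21.8
ee_pos: [0.6587, 0.0913, 0.1995]
tcp_rot: [179.9, -0.1, 130.0]
wrist_force: [-3.0, 5.9, 2.4]
opening: 0.0234
```

Call:
send_rows --plan '[[[-0.008, 0, 0.001], [0, 0, 0.014], 0.45], [[-0.016, -0.001, 0.001], [0, 0, 0.028], 0.45], [[-0.024, -0.002, 0.002], [0, 0, 0.042], 0.45], [[-0.032, -0.003, 0.002], [0, 0, 0.056], 0.45]]'

```text
time: 22.2
ee_pos: [0.6644, 0.0835, 0.199]
tcp_rot: [179.9, -0.1, 119.9]
wrist_force: [-1.8, 6.7, 2.2]
opening: 0.0238
```

```bash
python3 f.py;  A="python3 arc.py .617 .0545 .055"; $A .1977 30 20 4 90 .45 .016;  $A .1972 20 10 4 90 .45 .016;  $A .1967 10 0 4 90 .45 .016
```

```text
t 22.2 phi 31.4 r 0.0556 F [-1.8  6.7  2.2] reaction-torque cw-opposing 0.372 Tz [ 1.19  0.31 -0.01] yaw 119.9 z 0.199 op 0.0238
[[[-0.008, -0.0, 0.0], [0, 0, 0.014], 0.45], [[-0.016, -0.001, 0.001], [0, 0, 0.028], 0.45], [[-0.024, -0.001, 0.001], [0, 0, 0.042], 0.45], [[-0.032, -0.003, 0.001], [0, 0, 0.055], 0.45]]
[[[-0.008, 0.0, 0.001], [0, 0, 0.014], 0.45], [[-0.016, -0.0, 0.001], [0, 0, 0.028], 0.45], [[-0.024, -0.001, 0.002], [0, 0, 0.042], 0.45], [[-0.032, -0.002, 0.002], [0, 0, 0.056], 0.45]]
[[[-0.008, -0.001, 0.001], [0, 0, 0.014], 0.45], [[-0.016, -0.001, 0.001], [0, 0, 0.028], 0.45], [[-0.024, -0.002, 0.001], [0, 0, 0.042], 0.45], [[-0.031, -0.003, 0.002], [0, 0, 0.056], 0.45]]
```

Call:
send_rows --plan '[[[-0.008, 0, 0], [0, 0, 0.014], 0.45], [[-0.016, -0.001, 0.001], [0, 0, 0.028], 0.45], [[-0.024, -0.001, 0.001], [0, 0, 0.042], 0.45], [[-0.032, -0.003, 0.001], [0, 0, 0.055], 0.45]]'

```text
time: 22.6
ee_pos: [0.6687, 0.0747, 0.1987]
tcp_rot: [179.9, -0.1, 110.0]
wrist_force: [-1.3, 6.5, 0.8]
opening: 0.0234
```

Call:
send_rows --plan '[[[-0.008, 0, 0.001], [0, 0, 0.014], 0.45], [[-0.016, 0, 0.001], [0, 0, 0.028], 0.45], [[-0.024, -0.001, 0.002], [0, 0, 0.042], 0.45], [[-0.032, -0.002, 0.002], [0, 0, 0.056], 0.45]]'

```text
time: 23.0
ee_pos: [0.6716, 0.0656, 0.1984]
tcp_rot: [179.8, -0.1, 99.9]
wrist_force: [-0.1, 6.4, 2.1]
opening: 0.0233
```

```bash
python3 f.py
```

```text
t 23.0 phi 11.5 r 0.0557 F [-0.1  6.4  2.1] reaction-torque cw-opposing 0.349 Tz [ 1.38 -0.08 -0.01] yaw 99.9 z 0.1984 op 0.0233
```

Call:
send_rows --plan '[[[-0.008, -0.001, 0.001], [0, 0, 0.014], 0.45], [[-0.016, -0.001, 0.001], [0, 0, 0.028], 0.45], [[-0.024, -0.002, 0.001], [0, 0, 0.042], 0.45], [[-0.031, -0.003, 0.002], [0, 0, 0.056], 0.45]]'

```text
time: 23.4
ee_pos: [0.6726, 0.0563, 0.198]
tcp_rot: [179.8, -0.2, 89.9]
wrist_force: [2.0, 7.5, 4.0]
opening: 0.0236
```

```bash
python3 f.py;  A="python3 arc.py .617 .0545 .055"; $A .1963 0 -10 4 90 .45 .016;  $A .1958 -10 -20 4 90 .45 .016;  $A .1954 -20 -30 4 90 .45 .016
```

```text
t 23.4 phi 1.9 r 0.0556 F [2.  7.5 4. ] reaction-torque cw-opposing 0.416 Tz [ 1.48 -0.36  0.07] yaw 89.9 z 0.198 op 0.0236
[[[-0.009, -0.0, 0.0], [0, 0, 0.013], 0.45], [[-0.017, -0.001, 0.0], [0, 0, 0.027], 0.45], [[-0.024, -0.002, 0.001], [0, 0, 0.041], 0.45], [[-0.032, -0.003, 0.001], [0, 0, 0.055], 0.45]]
[[[-0.008, -0.0, 0.001], [0, 0, 0.014], 0.45], [[-0.016, -0.001, 0.001], [0, 0, 0.028], 0.45], [[-0.024, -0.001, 0.001], [0, 0, 0.042], 0.45], [[-0.032, -0.003, 0.002], [0, 0, 0.056], 0.45]]
[[[-0.008, 0.0, 0.0], [0, 0, 0.014], 0.45], [[-0.016, -0.0, 0.0], [0, 0, 0.027], 0.45], [[-0.024, -0.001, 0.001], [0, 0, 0.041], 0.45], [[-0.032, -0.002, 0.001], [0, 0, 0.055], 0.45]]
```

Call:
send_rows --plan '[[[-0.009, 0, 0], [0, 0, 0.013], 0.45], [[-0.017, -0.001, 0], [0, 0, 0.027], 0.45], [[-0.024, -0.002, 0.001], [0, 0, 0.041], 0.45], [[-0.032, -0.003, 0.001], [0, 0, 0.055], 0.45]]'

```text
time: 23.8
ee_pos: [0.672, 0.0468, 0.1979]
tcp_rot: [179.8, -0.2, 80.0]
wrist_force: [3.1, 7.5, 3.1]
opening: 0.0237
```

```bash
python3 f.py
```

```text
t 23.8 phi -8.0 r 0.0555 F [3.1 7.5 3.1] reaction-torque cw-opposing 0.435 Tz [ 1.55 -0.61  0.05] yaw 80.0 z 0.1979 op 0.0237
```

Call:
send_rows --plan '[[[-0.008, 0, 0.001], [0, 0, 0.014], 0.45], [[-0.016, -0.001, 0.001], [0, 0, 0.028], 0.45], [[-0.024, -0.001, 0.001], [0, 0, 0.042], 0.45], [[-0.032, -0.003, 0.002], [0, 0, 0.056], 0.45]]'

```text
time: 24.2
ee_pos: [0.6697, 0.0374, 0.1976]
tcp_rot: [179.8, -0.3, 69.9]
wrist_force: [3.6, 8.1, 4.7]
opening: 0.0231
```

```bash
python3 f.py
```

```text
t 24.2 phi -18.0 r 0.0554 F [3.6 8.1 4.7] reaction-torque cw-opposing 0.49 Tz [ 1.51 -0.82  0.08] yaw 69.9 z 0.1976 op 0.0231
```

Call:
send_rows --plan '[[[-0.008, 0, 0], [0, 0, 0.014], 0.45], [[-0.016, 0, 0], [0, 0, 0.027], 0.45], [[-0.024, -0.001, 0.001], [0, 0, 0.041], 0.45], [[-0.032, -0.002, 0.001], [0, 0, 0.055], 0.45]]'

```text
time: 24.6
ee_pos: [0.666, 0.0286, 0.1973]
tcp_rot: [179.8, -0.3, 60.0]
wrist_force: [5.4, 7.1, 4.8]
opening: 0.0235
```

```bash
python3 f.py;  A="python3 arc.py .617 .0545 .055"; $A .195 -30 -35 3 90 .45 .016;  $A .1948 -35 -40 3 90 .45 .016;  $A .1946 -40 -45 3 90 .45 .016
```

```text
t 24.6 phi -27.9 r 0.0554 F [5.4 7.1 4.8] reaction-torque cw-opposing 0.487 Tz [ 1.4  -0.94  0.08] yaw 60.0 z 0.1973 op 0.0235
[[[-0.005, -0.0, 0.0], [0, 0, 0.009], 0.45], [[-0.011, -0.001, 0.0], [0, 0, 0.019], 0.45], [[-0.016, -0.001, 0.001], [0, 0, 0.028], 0.45]]
[[[-0.005, -0.0, -0.0], [0, 0, 0.009], 0.45], [[-0.011, -0.0, 0.0], [0, 0, 0.018], 0.45], [[-0.016, -0.001, 0.0], [0, 0, 0.028], 0.45]]
[[[-0.005, 0.0, 0.001], [0, 0, 0.009], 0.45], [[-0.011, -0.0, 0.001], [0, 0, 0.018], 0.45], [[-0.016, -0.0, 0.001], [0, 0, 0.028], 0.45]]
```

Call:
send_rows --plan '[[[-0.005, 0, 0], [0, 0, 0.009], 0.45], [[-0.011, -0.001, 0], [0, 0, 0.019], 0.45], [[-0.016, -0.001, 0.001], [0, 0, 0.028], 0.45]]'

```text
time: 24.9
ee_pos: [0.6635, 0.0246, 0.1972]
tcp_rot: [179.8, -0.3, 55.0]
wrist_force: [5.4, 7.6, 6.2]
opening: 0.0236
```

Call:
send_rows --plan '[[[-0.005, 0, 0], [0, 0, 0.009], 0.45], [[-0.011, 0, 0], [0, 0, 0.018], 0.45], [[-0.016, -0.001, 0], [0, 0, 0.028], 0.45]]'

```text
time: 25.2
ee_pos: [0.6606, 0.0208, 0.1973]
tcp_rot: [179.8, -0.4, 49.9]
wrist_force: [6.9, 7.3, 6.3]
opening: 0.0234
```

```bash
python3 f.py
```

```text
t 25.2 phi -37.7 r 0.0552 F [6.9 7.3 6.3] reaction-torque cw-opposing 0.552 Tz [ 1.35 -1.33  0.04] yaw 49.9 z 0.1973 op 0.0234
```

Call:
send_rows --plan '[[[0, 0, -0.005], [0, 0, 0], 0.45], [[0, 0, -0.01], [0, 0, 0], 0.45], [[0, 0, -0.01], [0, 0, 0], 0.45]]'

```text
time: 25.5
ee_pos: [0.6599, 0.0208, 0.1983]
tcp_rot: [180.0, -0.2, 50.0]
wrist_force: [6.2, 7.0, -3.5]
opening: 0.0234
```

```bash
python3 f.py
python3 - <<'E'
from h import *
s=camera('side');cv2.imwrite('pics/s7.png',cv2.resize(s[120:240,160:310],None,fx=5,fy=5,interpolation=cv2.INTER_CUBIC))
E
```

```text
t 25.5 phi -38.1 r 0.0545 F [ 6.2  7.  -3.5] reaction-torque cw-opposing 0.507 Tz [ 1.37 -1.16  0.1 ] yaw 50.0 z 0.1983 op 0.0234
```

View pics/s7.png

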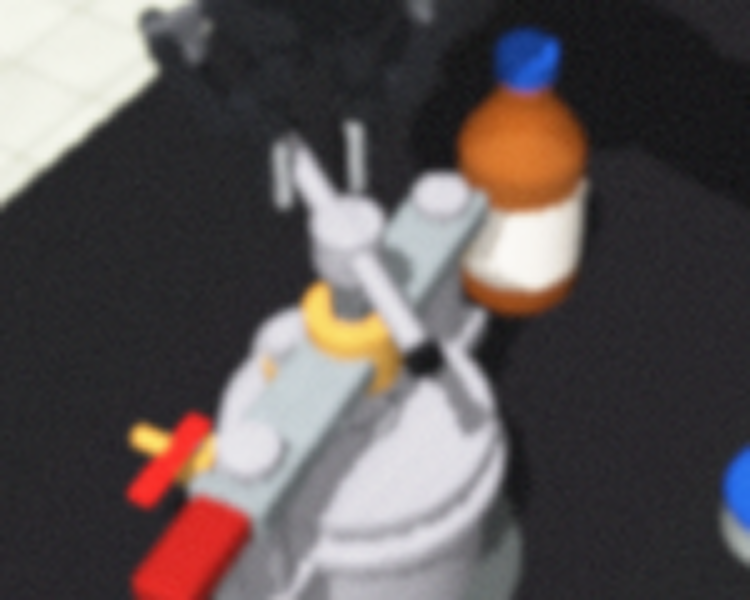

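```bash
python3 - <<'E'
from h import *
for z in(.213,.217):
  X=atz('side',[160+425/5,120+358/5],z);d=X[:2]-[.617,.0545];print(X,np.linalg.norm(d),np.degrees(np.arctan2(d[1],d[0])))
import json
C=json.load(open('cmd.json'));print(C)
y=np.radians(50.1)
C=[.617+.055*np.cos(np.radians(-40)),.0545+.055*np.sin(np.radians(-40)),.1946+.003,50.0];json.dump(C,open('cmd.json','w'))
E
A="python3 arc.py .617 .0545 .055"; $A .1976 -40 -46 3 90 .45 .0;$A .1976 -46 -52 3 90 .45 .0
```

```text
[0.55450037 0.09348631 0.213     ] 0.07366231656584535 148.04471680651847
[0.55247145 0.09658497 0.217     ] 0.07703946010903645 146.88795173826404
[0.6560041265488035, 0.015512131182102267, 0.1944000000000001, 44.91000000000001]
[[[-0.006, -0.0, 0.0], [0, 0, 0.011], 0.45], [[-0.013, -0.0, 0.0], [0, 0, 0.022], 0.45], [[-0.019, -0.001, 0.0], [0, 0, 0.033], 0.45]]
[[[-0.007, -0.0, 0.0], [0, 0, 0.011], 0.45], [[-0.013, -0.0, 0.0], [0, 0, 0.023], 0.45], [[-0.019, -0.001, 0.0], [0, 0, 0.034], 0.45]]
```

Call:
send_rows --plan '[[[-0.006, 0, 0], [0, 0, 0.011], 0.45], [[-0.013, 0, 0], [0, 0, 0.022], 0.45], [[-0.019, -0.001, 0], [0, 0, 0.033], 0.45]]'

```text
time: 25.85
ee_pos: [0.6561, 0.0166, 0.1982]
tcp_rot: [180.0, -0.2, 44.0]
wrist_force: [7.1, 7.1, -3.7]
opening: 0.0237
```

```bash
python3 f.py
```

```text
t 25.85 phi -44.1 r 0.0545 F [ 7.1  7.1 -3.7] reaction-torque cw-opposing 0.548 Tz [ 1.4  -1.22  0.07] yaw 44.0 z 0.1982 op 0.0237
```

Call:
send_rows --plan '[[[-0.007, 0, 0], [0, 0, 0.011], 0.45], [[-0.013, 0, 0], [0, 0, 0.023], 0.45], [[-0.019, -0.001, 0], [0, 0, 0.034], 0.45]]'

```text
time: 26.15
ee_pos: [0.6519, 0.0128, 0.1982]
tcp_rot: [-180.0, -0.2, 37.9]
wrist_force: [7.5, 6.6, -4.3]
opening: 0.0234
```

```bash
python3 f.py; A="python3 arc.py .617 .0545 .055"; $A .1972 -52 -58 3 90 .45 .0;$A .197 -58 -64 3 90 .45 .0
```

```text
t 26.15 phi -50.1 r 0.0544 F [ 7.5  6.6 -4.3] reaction-torque cw-opposing 0.544 Tz [ 1.37 -1.38  0.11] yaw 37.9 z 0.1982 op 0.0234
[[[-0.007, -0.0, 0.001], [0, 0, 0.011], 0.45], [[-0.013, -0.0, 0.001], [0, 0, 0.022], 0.45], [[-0.019, -0.001, 0.001], [0, 0, 0.033], 0.45]]
[[[-0.007, -0.0, 0.001], [0, 0, 0.011], 0.45], [[-0.013, -0.0, 0.001], [0, 0, 0.022], 0.45], [[-0.02, -0.001, 0.001], [0, 0, 0.033], 0.45]]
```

Call:
send_rows --plan '[[[0, 0, 0.001], [0, 0, 0], 0.45], [[0, 0, 0.001], [0, 0, 0], 0.45], [[0, 0, 0.001], [0, 0, 0], 0.45], [[0, 0, 0.001], [0, 0, 0], 0.45]]'

```text
time: 26.55
ee_pos: [0.652, 0.0127, 0.1981]
tcp_rot: [180.0, -0.2, 37.9]
wrist_force: [6.8, 6.9, -2.0]
opening: 0.0238
```

```bash
python3 f.py
python3 - <<'E'
from h import *
s=camera('side');t=camera('top')
a=cv2.resize(s[110:230,160:300],None,fx=4,fy=4,interpolation=cv2.INTER_CUBIC)
cv2.imwrite('pics/s8.png',a)
E
python3 f.py
```

```text
t 26.55 phi -50.1 r 0.0545 F [ 6.8  6.9 -2. ] reaction-torque cw-opposing 0.527 Tz [ 1.3  -1.2   0.17] yaw 37.9 z 0.1981 op 0.0238
t 26.65 phi -50.1 r 0.0545 F [ 7.2  6.1 -3.5] reaction-torque cw-opposing 0.517 Tz [ 1.24 -1.26  0.11] yaw 37.9 z 0.1981 op 0.0235
```

View pics/s8.png

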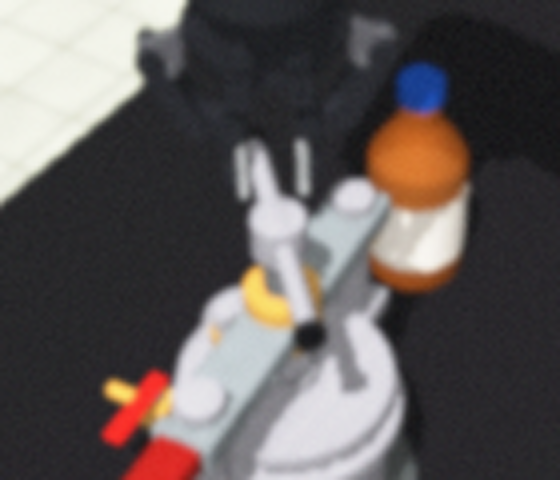

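```bash
cat > g.py <<'E'
from h import *
C=np.array([.617,.0545]);L=[]
for i in range(8):
    camera('top');o=sensors.get_obs();d=o['ee_pos'][:2]-C;F=o['wrist_force'];L.append([d[0]*F[1]-d[1]*F[0],o['torque'][2],*F,np.degrees(np.arctan2(d[1],d[0])),o['ee_pos'][2]])
L=np.array(L);print(o['time'],'rxF,Tz,F,phi,z',L.mean(0).round(4),'sum',(L[:,0]+L[:,1]).mean().round(3),'sd',L.std(0).round(3)[:5])
E
python3 g.py
python3 - <<'E'
from h import *
X=atz('side',[160+310/4,110+336/4],.216);d=X[:2]-[.617,.0545];print(X,np.linalg.norm(d),np.degrees(np.arctan2(d[1],d[0])))
E
echo "[0.650861,0.01116,0.1973,38]">cmd.json
A="python3 arc.py .617 .0545 .055"; $A .197 -52 -47 3 90 .45 .0
```

```text
27.05 rxF,Tz,F,phi,z [  0.5216   0.0847   6.9431   6.6183  -2.8782 -50.0897   0.1981] sum 0.606 sd [0.026 0.04  0.377 0.469 0.428]
[0.56155739 0.10870427 0.216     ] 0.07753699856897274 135.64706454180734
[[[0.005, -0.0, 0.001], [0, 0, -0.009], 0.45], [[0.011, -0.0, 0.001], [0, 0, -0.019], 0.45], [[0.016, -0.001, 0.001], [0, 0, -0.028], 0.45]]
```

```bash
echo "[0.650861,0.01116,0.1973,38]">cmd.json
A="python3 arc.py .617 .0545 .055"; $A .1973 -52 -53.5 1 90 .45;$A .1973 -53.5 -55 1 90 .45
```

```text
[[[-0.005, -0.0, 0.0], [0, 0, 0.008], 0.45]]
[[[-0.005, -0.0, 0.0], [0, 0, 0.009], 0.45]]
```

Call:
send_rows --plan '[[[-0.005, 0, 0], [0, 0, 0.008], 0.45]]'

```text
time: 27.15
ee_pos: [0.651, 0.0119, 0.1981]
tcp_rot: [180.0, -0.2, 36.5]
wrist_force: [8.1, 7.4, -2.4]
opening: 0.0235
```

```bash
python3 f.py
```

```text
t 27.15 phi -51.4 r 0.0545 F [ 8.1  7.4 -2.4] reaction-torque cw-opposing 0.594 Tz [ 1.31 -1.45  0.07] yaw 36.5 z 0.1981 op 0.0235
```

Call:
send_rows --plan '[[[-0.005, 0, 0], [0, 0, 0.009], 0.45]]'

```text
time: 27.25
ee_pos: [0.6497, 0.011, 0.1981]
tcp_rot: [-180.0, -0.2, 34.8]
wrist_force: [7.7, 6.7, -3.6]
opening: 0.0235
```

```bash
python3 f.py; python3 g.py
```

```text
t 27.25 phi -53.1 r 0.0544 F [ 7.7  6.7 -3.6] reaction-torque cw-opposing 0.554 Tz [ 1.35 -1.53  0.09] yaw 34.8 z 0.1981 op 0.0235
27.65 rxF,Tz,F,phi,z [  0.5318   0.1074   7.33     6.503   -3.3062 -53.1871   0.1981] sum 0.639 sd [0.017 0.033 0.529 0.456 0.391]
```

```bash
python3 p.py ".6486 .0094 .1973 35 -1 3" ".6486 .0094 .30 35 -1 4";python3 p.py ".45 .15 .33 35 -1 8"
```

```text
[[[0.0, 0.0, 0.0], [0, 0, -0.0], -1.0], [[0.0, 0.0, 0.0], [0, 0, -0.0], -1.0], [[0.0, 0.0, 0.0], [0, 0, -0.0], -1.0], [[0.0, 0.0, -0.086], [0, 0, -0.0], -1.0], [[0.0, 0.0, -0.171], [0, 0, -0.0], -1.0], [[0.0, 0.0, -0.257], [0, 0, -0.0], -1.0], [[0.0, 0.0, -0.342], [0, 0, -0.0], -1.0]]
[[[-0.034, -0.095, -0.013], [0, 0, -0.0], -1.0], [[-0.068, -0.191, -0.025], [0, 0, -0.0], -1.0], [[-0.103, -0.286, -0.038], [0, 0, -0.0], -1.0], [[-0.137, -0.382, -0.05], [0, 0, -0.0], -1.0], [[-0.171, -0.477, -0.063], [0, 0, -0.0], -1.0], [[-0.205, -0.572, -0.075], [0, 0, -0.0], -1.0], [[-0.24, -0.668, -0.088], [0, 0, -0.0], -1.0], [[-0.274, -0.763, -0.1], [0, 0, -0.0], -1.0]]
```

Call:
send_rows --plan '[[[0, 0, 0], [0, 0, 0], -1], [[0, 0, 0], [0, 0, 0], -1], [[0, 0, 0], [0, 0, 0], -1], [[0, 0, -0.086], [0, 0, 0], -1], [[0, 0, -0.171], [0, 0, 0], -1], [[0, 0, -0.257], [0, 0, 0], -1], [[0, 0, -0.342], [0, 0, 0], -1]]'

```text
time: 28.35
ee_pos: [0.6479, 0.0093, 0.3014]
tcp_rot: [180.0, -0.0, 34.8]
wrist_force: [0.6, 0.3, -0.1]
opening: 0.0851
```

```bash
python3 g.py
```

```text
28.75 rxF,Tz,F,phi,z [ 9.10000e-03 -1.92000e-02  1.13800e-01  1.25600e-01  4.31300e-01
 -5.53378e+01  3.01000e-01] sum -0.01 sd [0.033 0.03  0.576 0.311 1.323]
```

Call:
send_rows --plan '[[[-0.034, -0.095, -0.013], [0, 0, 0], -1], [[-0.068, -0.191, -0.025], [0, 0, 0], -1], [[-0.103, -0.286, -0.038], [0, 0, 0], -1], [[-0.137, -0.382, -0.05], [0, 0, 0], -1], [[-0.171, -0.477, -0.063], [0, 0, 0], -1], [[-0.205, -0.572, -0.075], [0, 0, 0], -1], [[-0.24, -0.668, -0.088], [0, 0, 0], -1], [[-0.274, -0.763, -0.1], [0, 0, 0], -1]]'

```text
time: 29.55
ee_pos: [0.4485, 0.1509, 0.3295]
tcp_rot: [-180.0, 0.0, 34.8]
wrist_force: [-0.4, 1.2, -0.7]
opening: 0.0857
```

Run:
```python
from h import *
t=camera('top');s=camera('side')
cv2.imwrite('pics/e.png',cv2.resize(np.hstack([t[110:260,150:350],s[110:260,140:340]]),None,fx=2,fy=2,interpolation=cv2.INTER_CUBIC))
ps=[(c,place_of('handle',c)[0]['point']) for c in('top','side')];print(tri(ps))
```

```text
[0.62241073 0.05626235 0.20374501]
```

View pics/e.png

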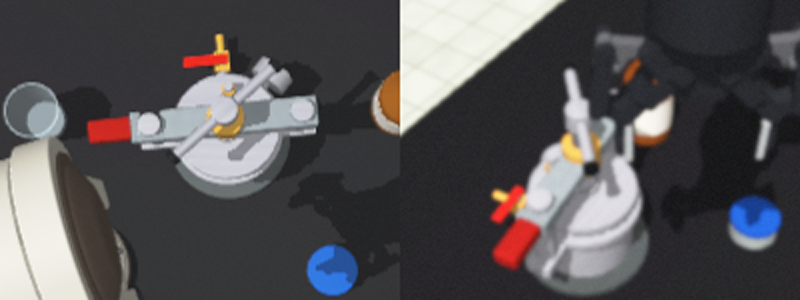

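```bash
python3 -c "
from workcell import bot; print(bot.job_done())"
```

```text
the job is handed in; nothing more can be done
None
```

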